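Put the charged cordless hand tools away, heads under the riser

ROBOT

A 6-joint arm with a two-finger parallel gripper is mounted at the origin on a cart in front of the work surface, level with it; the furniture and walls round the work are solid. World frame = base frame: x ahead of the robot, y to its left, z up, the work surface at z = 0. Lengths are in mm, angles in rad, forces in N, time in s.
With the tool pointing down it reaches from about 350 to 725 mm from the base axis. Payload 6 kg.
Tool frame: the origin (TCP) lies on the centre line of the jaws, within the pads' length; the fingertips stand 8 mm ahead of it and the grasp point (between the pads) lies 11 mm behind it; z points along the fingers, y is the line along which they close (so a half turn about z gives the same grasp; the last joint's range is limited). The gripper opens to 85 mm and grips with 20 to 120 N. Pads are 22 mm wide; open, the fingers measure 114 mm over their backs; the gripper's body (76 mm by 85 mm) begins 54 mm behind the grasp point. The pads swing forward as they close: fully open they stand 13 mm farther back than shut.
Start: joints at [1.629, 0.04, 0.085, 0, -1.615, -0.334], TCP at [163.364, 577.31, 239.261] pointing down, gripper open.
Joint ranges: [-2.56, 2.56], [-1.29, 2.01], [-1.08, 1.49], [-3.29, 1.98], [-2.81, -0.18], [-2.99, 2.99]. Speed limits (rad/s): [2.57, 2.57, 3.01, 3.14, 3.14, 3.14].

INTERFACE

Orientations are given as a unit quaternion [w, x, y, z].
In Python, from plant import r gives the robot as it stands. The module is installed in compiled form; this text tells all that it offers.
- The arm moves only by the shell command python3 -m pendant 'ROWS'. ROWS is JSON, a list of rows, each an object of numbers: "gripper": the closure in counts, from 0 (fully open) to 255 (shut); "tx", "ty", "tz": the shift along the tool's x, y, z in m; "ax", "ay", "az": the turn, a rotation vector about the tool's x, y, z in rad. In form: [{"gripper": .., "tx": .., "ty": .., "tz": .., "ax": .., "ay": .., "az": ..}, ...]. A call has 1 to 20 rows; each row shifts and turns the commanded pose from where the row before left it, along the tool's axes as they then stand; what a row does not reach is not made up. A row lasts 1/8 s, in which the tool goes at most 62.5 mm and 10.7 degrees, less where a joint would pass 70% of its speed; a pose out of reach is approached as far as the arm can. A call is refused whole if a number of a shift passes 0.0625 or a number of a turn 0.188, either way. A call with a gripper value outside its range is refused whole. The fingers move at their own pace and stop on an object; the grip force is fixed at half the most. Time passes only in rows, so rows that do not move let the fingers close. It gives the time, the measured TCP pose, the force, the opening and the grip force at its end, in the units of the state.
- r.get_obs(): the state, without advancing time (a new reading comes with each control period).
- r.grab_frame(name): name is "scene" or "top" or "wrist"; returns a dict with "img" (400x640x3 uint8, red, green, blue), "z_map" (400x640 float32, mm along the optical axis (not along the pixel's ray), 0 where there is no reading), "camera_matrix" (3x3 intrinsics, pixels), "rvec" (rotation vector, rad) and "tvec" (3), from world to camera coordinates, as OpenCV has them; the wrist camera has in their place "mount" (4x4, takes a point from camera to tool coordinates, whose origin is the TCP and whose axes are the flange's). Camera axes: x right, y down, z forward; pixel columns grow to the right and rows downward; lengths in mm; the calibration is good to about 2 mm. A picture is of the moment at which its call begins: read the wrist's pose just before it.
- r.close_job(): hands the job in; it is judged then, once.
The state is a dict: "time_s": time; "joints": joint angles; "qvel": joint speeds; "joint_efforts": joint torques, N m; "position": TCP position; "tool_rot": TCP orientation; "force": force on the tool from outside, world axes, zero at the start; "wrist_torque": the same for the moment, N m; "gripper_width": opening from 0.0 (shut) to 1.0 (fully open); "grip_force": force on a finger pad.
Only numpy, scipy, OpenCV 4.12 (cv2) and the standard library are available. Lean on these libraries where they do the work, as an engineer would, in place of code of your own. Each camera call takes 0.05 s, during which the arm holds its last target. There are 200 camera calls.

TASK

The cordless hand tools on the charging dock are full: pull each one free of its catch, turn it end for end and put it away on the worktop under the little wooden riser shelf, lying flat with its whole head under the board, pointing straight in, and its handle sticking out at the open front, the tools side by side. Once the charger is empty, push its power lever right over to off. Leave everything else standing where it is.

Things in the scene. Friction and masses are not known exactly. Their poses are not given: they have to be found in the camera images.
- charger: the charging dock, a fixed white block 100 deep (x) x 290 wide (y) x 50 mm high. Origin under its centre, on the worktop; the front with the three bay mouths is at its own x = -50 mm, the back at +50 mm. The bays are bottomless tunnels along x, 36 mm wide, 31 high, 91 deep, centred at y = -95, -17 and +61 mm; a tool in one lies flat on the worktop, handle inside, head sticking out
- mouth (a point): middle of the charger's middle bay mouth, on the worktop (charger frame x = -50, y = -17 mm). In every bay a sprung ball catch drops into the notch on top of the handle: a straight pull along the charger's -x of about 10 N frees it, then the tool slides out almost freely
- lever (a joint): the charger's power lever, a 50 mm toggle on a small block on top of the dock's left end (charger frame x = -5, y = +117 mm). 0 = on, leaning towards the charger's front (-x); 1.0 = off, leaning towards its back (+x). It stays where it is left and moves with a light push
- lever_tip (a point): the free end of the power lever, the centre of a 26 mm ball, 116 to 122 mm above the worktop; swings in the charger's xz plane
- riser: the riser shelf, a fixed wooden board 100 deep (x) x 270 wide (y), top at 64 mm, on two 12 mm side panels and a back panel. Origin under its centre, on the worktop; its open front is at its own x = -50 mm. The space below is 50 mm high, 246 mm wide (y from -123 to +123 mm) and reaches back to the panel at x = +44 mm. Two spice jars stand on its back half
- bell_tool: cordless hand tool (may be absent), 180 mm long, 0.16 kg, flat underneath. Origin on the underside at the neck; x towards the head, z up. Handle x = -90 to 0, 32 wide, 28 mm high; steel shaft x = 0 to 70, 16 wide, 5 to 23 mm above the underside, ending in a steel bell widening to 28 mm across. Notch 5 mm deep across the handle's top, x = -66 to -50. In the charger its neck is 2 mm outside the mouth
- bell_tool_tip (a point): head end of that tool, at x = +90 mm, 14 mm above its underside
- bell_tool_butt (a point): handle end of that tool, at x = -90 mm, 14 mm above its underside
- ball_tool: cordless hand tool (may be absent), 180 mm long, 0.16 kg, flat underneath. Origin on the underside at the neck; x towards the head, z up. Handle x = -90 to 0, 32 wide, 28 mm high; steel shaft x = 0 to 70, 16 wide, 5 to 23 mm above the underside, ending in a steel ball 28 mm across. Notch 5 mm deep across the handle's top, x = -66 to -50. In the charger its neck is 2 mm outside the mouth
- ball_tool_tip (a point): head end of that tool, at x = +90 mm, 14 mm above its underside
- ball_tool_butt (a point): handle end of that tool, at x = -90 mm, 14 mm above its underside
- paddle_tool: cordless hand tool (may be absent), 180 mm long, 0.16 kg, flat underneath. Origin on the underside at the neck; x towards the head, z up. Handle x = -90 to 0, 32 wide, 28 mm high; steel shaft x = 0 to 70, 16 wide, 5 to 23 mm above the underside, ending in a flat steel paddle 34 mm wide, 12 thick, 24 long, flush with the underside. Notch 5 mm deep across the handle's top, x = -66 to -50. In the charger its neck is 2 mm outside the mouth
- paddle_tool_tip (a point): head end of that tool, at x = +90 mm, 14 mm above its underside
- paddle_tool_butt (a point): handle end of that tool, at x = -90 mm, 14 mm above its underside
- jar_a: spice jar, 46 dia x 106 mm, standing on the riser; a bystander, origin under its centre
- jar_b: the other spice jar on the riser, 46 dia x 106 mm; a bystander, origin under its centre
- timer: round kitchen timer, 62 dia x 50 mm, standing between dock and riser near the back; a bystander, origin under its centre

How it is judged (in metres and radians):
On the way, in this order (a step that is already met when the one before it is completed fails the run):
1. every tool is clear of the charger (x of each of bell_tool_butt, ball_tool_butt, paddle_tool_butt in the frame of charger below -0.055 m), for 0.2 s.
2. the charger is switched off (value of joint lever above 0.8 rad), for 0.2 s.
At the end, for the whole second after the job is handed in: the power lever is beyond 0.8 rad, and every tool present lies still and flat on the worktop under the riser: its head end at least 70 mm in behind the riser's front edge, its handle end at least 50 mm out in front of it, between the side panels, within 20 degrees of the riser's depth direction (value of joint lever above 0.8 rad and x of each of bell_tool_tip, ball_tool_tip, paddle_tool_tip in the frame of riser above 0.02 m and x of each of bell_tool_butt, ball_tool_butt, paddle_tool_butt in the frame of riser below -0.1 m and y of bell_tool_tip in the frame of riser between -0.123 and 0.123 m and angle between the x axis of each of bell_tool, ball_tool, paddle_tool and the x axis of riser, either way round below 0.35 rad and height (world z) of each of bell_tool, ball_tool, paddle_tool below 0.008 m and angle between each of bell_tool, ball_tool, paddle_tool's own z axis and vertical below 0.12 rad and linear speed of each of bell_tool, ball_tool, paddle_tool below 0.02 m/s and y of ball_tool_tip in the frame of riser between -0.123 and 0.123 m and y of paddle_tool_tip in the frame of riser between -0.123 and 0.123 m); the robot touches nothing.
It fails at once if a bystander (spice jars, timer) is moved more than 3 cm or knocked over (distance of any of jar_a, jar_b, timer from where it was at the start of the episode above 0.03 m or angle between any of jar_a, jar_b, timer's own z axis and vertical above 0.5 rad).
Of bell_tool, ball_tool, paddle_tool only 2 to 3 are there at a start; the rules pass over those that are not, and their reading is None.
At some moment in a run one of bell_tool, ball_tool, paddle_tool may be knocked a few centimetres aside while the robot is not near it.
Once in a run the grip may slacken for a moment while it holds something.
It also fails if it takes over 210 s, if anything falls off the work surface, if the arm or the gripper's body presses on something with over 40 N, if the wrist force passes 120 N, or if a joint passes its speed limit or range.

## Working session

There is one attempt and no reset: what is moved stays moved. The work goes in short steps, Python scripts to look and compute and a shell command to move; the robot and the scene stay as the last step left them, time stands still between calls to the robot, and variables do not carry over. Pictures are saved under pics/ and viewed, at most 14 in all, crops included, and the job is handed in when it is done.

```bash
mkdir -p pics; cat > h.py <<'E'
import numpy as np, cv2
from plant import r
from scipy.spatial.transform import Rotation as R
def cam(name):
    o=r.get_obs(); f=r.grab_frame(name); K=np.array(f["camera_matrix"],float)
    if name=="wrist":
        q=np.array(o["tool_rot"]); T=np.eye(4); T[:3,:3]=R.from_quat(q[[1,2,3,0]]).as_matrix(); T[:3,3]=o["position"]
        M=T@np.array(f["mount"])
    else:
        Rm=cv2.Rodrigues(np.array(f["rvec"],float))[0]; M=np.eye(4); M[:3,:3]=Rm.T; M[:3,3]=-Rm.T@np.array(f["tvec"],float).ravel()
    return f,K,M
def cloud(f,K,M):
    z=f["z_map"].astype(float); v,u=np.mgrid[:400,:640]
    P=np.stack([(u-K[0,2])/K[0,0]*z,(v-K[1,2])/K[1,1]*z,z],-1)@M[:3,:3].T+M[:3,3]
    P[z<=0]=np.nan; return P
def ray(u,v,K,M,h):
    d=M[:3,:3]@np.array([(u-K[0,2])/K[0,0],(v-K[1,2])/K[1,1],1]); return M[:3,3]+d*(h-M[2,3])/d[2]
def save(f,n): cv2.imwrite("pics/"+n,f["img"][:,:,::-1])
E
python3 - <<'E'
from h import *
for n in ("top","scene"):
    f,K,M=cam(n); save(f,n+"0.png"); print(n,M.round(2).tolist(),K.tolist(),(f["z_map"]>0).mean())
    np.savez("pics/"+n+"0.npz",P=cloud(f,K,M),img=f["img"],K=K,M=M)
print(r.get_obs())
E
```

```text
top [[0.01, -0.98, 0.19, 287.72], [-1.0, -0.02, -0.02, -60.5], [0.02, -0.19, -0.98, 1101.91], [0.0, 0.0, 0.0, 1.0]] [[392.0504857505373, 0.0, 318.36104482394944], [0.0, 392.0504857505373, 198.70758790755], [0.0, 0.0, 1.0]] 0.99616015625
scene [[0.9, -0.29, 0.32, 52.75], [-0.44, -0.58, 0.69, -943.49], [-0.01, -0.76, -0.65, 937.81], [0.0, 0.0, 0.0, 1.0]] [[409.53879730049044, 0.0, 325.4619077177249], [0.0, 409.53879730049044, 200.6235654393108], [0.0, 0.0, 1.0]] 0.9959375
{'time_s': 0.1, 'joints': array([ 1.62864209e+00,  4.07409945e-02,  8.38905776e-02, -3.95428583e-04,
       -1.61547525e+00, -3.33701770e-01]), 'qvel': array([-0.00029606, -0.00066215,  0.00304025,  0.00187896, -0.00137232,
       -0.00026431]), 'joint_efforts': array([-5.54988466e-03, -3.69341648e+01,  3.48283124e+01,  6.95173189e+00,
       -4.54567940e-03, -1.79079194e-06]), 'position': array([163.27711286, 577.06460654, 238.37625397]), 'tool_rot': array([ 7.88486088e-04,  9.90503888e-01, -1.37482451e-01, -4.50026298e-05]), 'force': array([-0.51712243, -0.20965772, -0.05579029]), 'wrist_torque': array([-0.03785733,  0.0514753 , -0.04248071]), 'grip_force': 0.0, 'gripper_width': 1.0021149233464224}
```

View pics/top0.png

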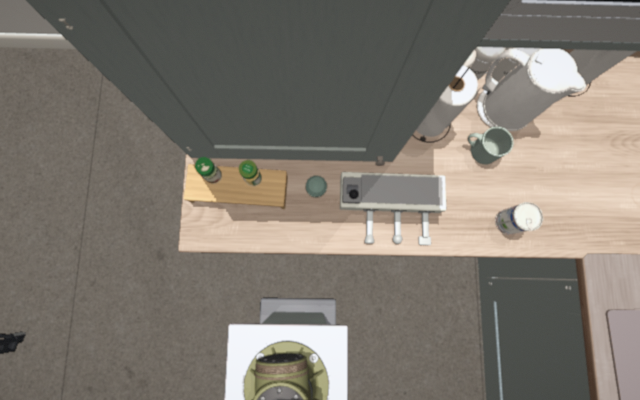

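View pics/scene0.png

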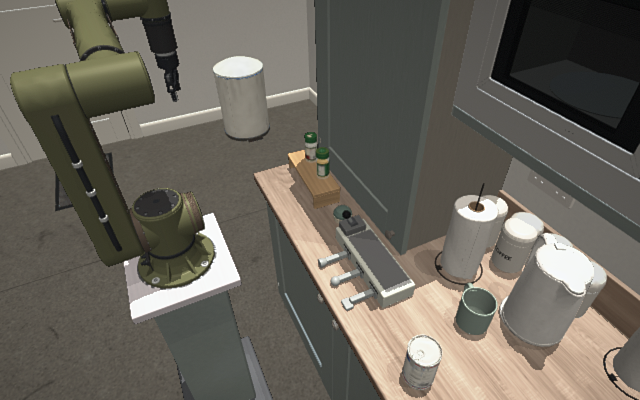

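The top view shows the riser at (235,185) with two jars on it, and the timer at (316,186). The dock is at (395,191) with three tools: round heads at (369,240) and (397,240), the paddle at (425,240). The lever ball is at (353,194). A tall cabinet stands over the rear. The scene view shows the same arrangement.

```bash
python3 - <<'E'
from h import *
d={n:np.load(f"pics/{n}0.npz") for n in("top","scene")}
def rect(m,P,name):
    p=P[m][:,:2].astype(np.float32); p=p[np.isfinite(p).all(1)]
    (c,s,a)=cv2.minAreaRect(p); b=cv2.boxPoints((c,s,a)); print(name,len(p),np.round(c),np.round(s),round(a,1),b.round().tolist(),"minmax",p.min(0).round(),p.max(0).round())
def big(m):
    n,l,s,_=cv2.connectedComponentsWithStats(m.astype(np.uint8)); return l==1+np.argmax(s[1:,4])
for n in d:
    P=d[n]["P"];z=P[...,2];x=P[...,0];y=P[...,1]; print(n)
    reg=(x>300)&(x<720)&(y<430)&(y>-420)
    rect(big(reg&(z>44)&(z<56)&(y<0)),P,"charger")
    rect(big(reg&(z>58)&(z<69)&(y>0)),P,"riser")
    t=reg&(z>9)&(z<36)&(x<560)&(y<60)
    k,l,s,_=cv2.connectedComponentsWithStats(t.astype(np.uint8))
    for i in range(1,k):
        if s[i,4]>25: rect(l==i,P,f"tool px{s[i].tolist()}")
    rect(big(reg&(z>40)&(z<56)&(y>20)&(y<150)),P,"timer")
    lv=reg&(z>95)&(z<140)&(y<20)&(x<600)
    if lv.any(): print("lever",np.nanmean(P[lv],0).round(),lv.sum(), P[lv].min(0).round(),P[lv].max(0).round())
    wt=big((abs(z)<5)); rect(wt,P,"worktop")
    cab=(z>150)&(x>400)&(y>-150)&(y<450); print("cab", np.nanpercentile(P[cab],[0,2,10],axis=0).round().tolist())
E
```

```text
top
charger 3105 [ 514. -279.] [282. 101.] 89.1 [[462.0, -419.0], [562.0, -421.0], [567.0, -139.0], [466.0, -137.0]] minmax [ 462. -420.] [ 566. -139.]
riser 2898 [520. 149.] [270. 100.] 87.0 [[463.0, 17.0], [563.0, 11.0], [577.0, 281.0], [477.0, 286.0]] minmax [463.  12.] [576. 284.]
tool px[340, 180, 36, 63, 305] 305 [ 464. -188.] [198.  76.] 36.7 [[362.0, -217.0], [408.0, -278.0], [566.0, -160.0], [521.0, -99.0]] minmax [ 373. -236.] [ 551. -138.]
tool px[306, 189, 21, 9, 41] 41 [508. -71.] [20. 56.] 1.6 [[497.0, -43.0], [499.0, -99.0], [518.0, -99.0], [517.0, -42.0]] minmax [498. -99.] [518. -42.]
tool px[377, 209, 27, 35, 279] 279 [ 420. -276.] [73. 92.] 86.5 [[372.0, -310.0], [464.0, -315.0], [469.0, -243.0], [376.0, -237.0]] minmax [ 373. -315.] [ 466. -243.]
tool px[405, 210, 37, 35, 320] 320 [ 417. -368.] [101.  92.] 88.7 [[370.0, -418.0], [463.0, -420.0], [465.0, -319.0], [372.0, -317.0]] minmax [ 371. -420.] [ 464. -319.]
timer 76 [611.  92.] [115.   3.] 89.7 [[609.0, 35.0], [611.0, 35.0], [612.0, 150.0], [610.0, 150.0]] minmax [609.  35.] [612. 150.]
lever [ 488. -165.  1
[... 767 characters left out ...]
4.] 21.9 [[489.0, -59.0], [506.0, -100.0], [521.0, -93.0], [505.0, -53.0]] minmax [497. -95.] [521. -53.]
tool px[318, 232, 65, 78, 1012] 1012 [ 420. -280.] [278.  96.] 89.5 [[370.0, -419.0], [467.0, -419.0], [469.0, -142.0], [373.0, -141.0]] minmax [ 371. -419.] [ 469. -142.]
timer 61 [610.  85.] [  4. 129.] 0.1 [[608.0, 150.0], [608.0, 21.0], [613.0, 21.0], [613.0, 150.0]] minmax [608.  21.] [613. 150.]
lever [ 488. -168.  121.] 68 [ 477. -175.   97.] [ 503. -152.  133.]
worktop 29877 [ 655. -284.] [ 630. 1196.] 0.3 [[337.0, 313.0], [343.0, -883.0], [972.0, -880.0], [966.0, 316.0]] minmax [ 340. -881.] [971. 313.]
cab [[514.0, -150.0, 150.0], [555.0, -144.0, 161.0], [611.0, -121.0, 207.0]]
```

```bash
python3 -m pendant '[{"tx":0.043,"ty":0.03},{"tx":0.043,"ty":0.03},{"tx":0.043,"ty":0.03},{"tx":0.043,"ty":0.03},{"tx":0.043,"ty":0.03},{"tx":0.043,"ty":0.03},{"tx":0.043,"ty":0.03},{"tx":0.043,"ty":0.03},{"tx":0.01,"ty":0.039},{"tx":0.01,"ty":0.039},{"tx":0.01,"ty":0.039},{"tx":0.01,"ty":0.039},{"tx":0.01,"ty":0.039},{"tx":0.01,"ty":0.039},{"tx":0.01,"ty":0.039},{"tx":0.01,"ty":0.039},{"tx":0.01,"ty":0.039},{"tx":0.01,"ty":0.039}]'
python3 -c "
from h import *
print(r.get_obs()['joints'])"
```

```text
[ 1.62864209e+00  4.07409945e-02  8.38905776e-02 -3.95428583e-04
 -1.61547525e+00 -3.33701770e-01]invalid input
```

```bash
python3 -m pendant '[{"gripper":0,"tx":0.043,"ty":0.03,"tz":0,"ax":0,"ay":0,"az":0},{"gripper":0,"tx":0.043,"ty":0.03,"tz":0,"ax":0,"ay":0,"az":0},{"gripper":0,"tx":0.043,"ty":0.03,"tz":0,"ax":0,"ay":0,"az":0},{"gripper":0,"tx":0.043,"ty":0.03,"tz":0,"ax":0,"ay":0,"az":0},{"gripper":0,"tx":0.043,"ty":0.03,"tz":0,"ax":0,"ay":0,"az":0},{"gripper":0,"tx":0.043,"ty":0.03,"tz":0,"ax":0,"ay":0,"az":0},{"gripper":0,"tx":0.043,"ty":0.03,"tz":0,"ax":0,"ay":0,"az":0},{"gripper":0,"tx":0.043,"ty":0.03,"tz":0,"ax":0,"ay":0,"az":0},{"gripper":0,"tx":0.01,"ty":0.039,"tz":0,"ax":0,"ay":0,"az":0},{"gripper":0,"tx":0.01,"ty":0.039,"tz":0,"ax":0,"ay":0,"az":0}]'; python3 -c "
from h import *
print(r.get_obs()['joints'])"
```

```text
time_s: 1.35
position: [427.0, 170.6, 238.7]
tool_rot: [0.0, 0.99, -0.138, -0.0]
force: [0.3, -0.5, -0.1]
gripper_width: 1.001
grip_force: 0.0
[ 8.21683124e-01 -3.39750640e-01 -2.55226961e-01 -1.27090318e-04
 -1.65662389e+00  4.72617812e-01]
```

```bash
python3 -m pendant '[{"gripper":0,"tx":0.01,"ty":0.039,"tz":0,"ax":0,"ay":0,"az":0},{"gripper":0,"tx":0.01,"ty":0.039,"tz":0,"ax":0,"ay":0,"az":0},{"gripper":0,"tx":0.01,"ty":0.039,"tz":0,"ax":0,"ay":0,"az":0},{"gripper":0,"tx":0.01,"ty":0.039,"tz":0,"ax":0,"ay":0,"az":0},{"gripper":0,"tx":0.01,"ty":0.039,"tz":0,"ax":0,"ay":0,"az":0},{"gripper":0,"tx":0.01,"ty":0.039,"tz":0,"ax":0,"ay":0,"az":0},{"gripper":0,"tx":0.01,"ty":0.039,"tz":0,"ax":0,"ay":0,"az":0},{"gripper":0,"tx":0.01,"ty":0.039,"tz":0,"ax":0,"ay":0,"az":0},{"gripper":0,"tx":0.01,"ty":0.039,"tz":0,"ax":0,"ay":0,"az":0.18},{"gripper":0,"tx":0,"ty":0,"tz":0,"ax":0,"ay":0,"az":0.18},{"gripper":0,"tx":0,"ty":0,"tz":0,"ax":0,"ay":0,"az":0.18},{"gripper":0,"tx":0,"ty":0,"tz":0,"ax":0,"ay":0,"az":0.18},{"gripper":0,"tx":0,"ty":0,"tz":0,"ax":0,"ay":0,"az":0.18},{"gripper":0,"tx":0,"ty":0,"tz":0,"ax":0,"ay":0,"az":0.18},{"gripper":0,"tx":0,"ty":0,"tz":0,"ax":0,"ay":0,"az":0.18},{"gripper":0,"tx":0,"ty":0,"tz":0,"ax":0,"ay":0,"az":0.18},{"gripper":0,"tx":0,"ty":0,"tz":0,"ax":0,"ay":0,"az":0.18},{"gripper":0,"tx":0,"ty":0,"tz":0,"ax":0,"ay":0,"az":0.18},{"gripper":0,"tx":0,"ty":0,"tz":0,"ax":0,"ay":0,"az":0.18},{"gripper":0,"tx":0,"ty":0,"tz":0,"ax":0,"ay":0,"az":0.18}]'
python3 -m pendant '[{"gripper":0,"tx":0,"ty":0,"tz":0,"ax":0,"ay":0,"az":0.18},{"gripper":0,"tx":0,"ty":0,"tz":0,"ax":0,"ay":0,"az":0.18},{"gripper":0,"tx":0,"ty":0,"tz":0,"ax":0,"ay":0,"az":0.18},{"gripper":0,"tx":0,"ty":0,"tz":0,"ax":0,"ay":0,"az":0.18},{"gripper":0,"tx":0,"ty":0,"tz":0,"ax":0,"ay":0,"az":0}]'
python3 - <<'E'
from h import *
o=r.get_obs(); print(o['joints'])
f,K,M=cam("wrist"); save(f,"w1.png"); print(M.round(3).tolist(),K.tolist())
P=cloud(f,K,M); np.savez("pics/w1.npz",P=P,img=f["img"],K=K,M=M)
E
```

```text
time_s: 3.85
position: [417.9, -189.9, 238.9]
tool_rot: [-0.0, -0.343, 0.939, 0.0]
force: [0.1, 1.4, 0.5]
gripper_width: 0.999
grip_force: 0.0
time_s: 4.47
position: [417.9, -190.0, 239.0]
tool_rot: [-0.0, 0.006, 1.0, 0.0]
force: [-0.0, 0.4, -1.3]
gripper_width: 0.997
grip_force: 0.0
[ 1.56324779e-02 -3.42490851e-01 -2.56690992e-01 -1.00475043e-04
 -1.65716199e+00 -1.59896830e+00]
[[0.012, 0.963, 0.27, 349.648], [1.0, -0.011, -0.003, -188.587], [0.0, 0.271, -0.963, 373.313], [0.0, 0.0, 0.0, 1.0]] [[313.5489952608539, 0.0, 319.9802858098061], [0.0, 313.5489952608539, 196.68784864414533], [0.0, 0.0, 1.0]]
```

View pics/w1.png

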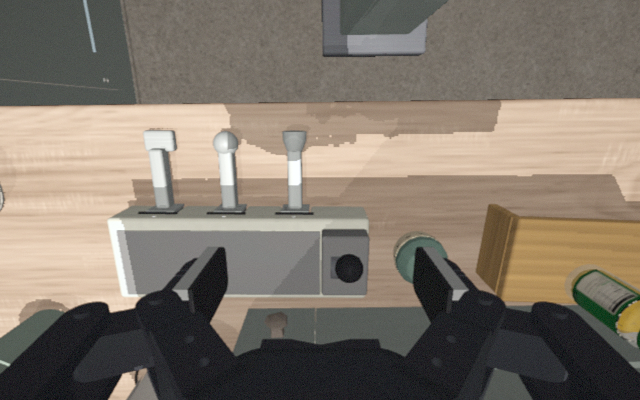

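The wrist view shows the paddle tool head at (160,140), ball at (225,140) and bell at (293,140), with mouths along row 210. The lever ball is at (348,267), and the riser's right edge starts at (490,205).

```bash
python3 - <<'E'
from h import *
d=np.load("pics/w1.npz");P=d["P"];K=d["K"];M=d["M"];z=P[...,2];x=P[...,0];y=P[...,1]
for i,(a,b) in enumerate([(-410,-340),(-335,-262),(-260,-190)]):
    for h in (385,400,430,450):
        m=(y>a)&(y<b)&(abs(x-h)<6)&(z>15)&(z<30); 
        p=P[m]; print(i,h,m.sum(),p[:,1].min().round(1),p[:,1].max().round(1),p[:,2].max().round(1))
    m=(y>a)&(y<b)&(x<455)&(x>350)&(z>8)&(z<40); print(" tip x",np.percentile(x[m],1).round(1))
m=(z>44)&(z<54)&(x>440)&(x<575)&(y<-100)
for yy in (-400,-350,-300,-250,-200): 
    q=m&(abs(y-yy)<4); print("front x",yy,x[q].min().round(1),x[q].max().round(1))
q=m&(abs(x-515)<20); print("y ext",y[q].min(),y[q].max())
b=(z>95)&(x>465)&(x<520)&(y<-140)&(y>-195); print("ball",P[b].min(0),P[b].max(0),P[b].mean(0))
t=np.load("pics/top0.npz")["P"]; j=(t[...,2]>140)&(t[...,2]<178)&(t[...,0]<600)&(t[...,1]>0)
n,l,s,_=cv2.connectedComponentsWithStats(j.astype(np.uint8))
for i in range(1,n):
    if s[i,4]>10: print("jar",s[i],t[l==i].min(0).round(),t[l==i].max(0).round())
E
```

```text
0 385 4 -378.6 -371.9 21.3
0 400 178 -383.0 -366.7 24.7
0 430 162 -383.0 -367.1 25.2
0 450 154 -383.5 -367.5 24.2
 tip x 371.0
1 385 258 -310.4 -283.2 28.7
1 400 160 -305.8 -286.6 25.0
1 430 150 -305.2 -289.4 23.8
1 450 145 -305.6 -289.9 25.0
 tip x 373.4
2 385 232 -231.4 -205.8 28.2
2 400 150 -227.7 -210.6 24.9
2 430 144 -227.8 -211.7 24.4
2 450 140 -227.3 -212.1 23.4
 tip x 373.2
front x -400 462.3 560.9
front x -350 463.0 526.2
front x -300 463.1 561.8
front x -250 464.1 562.8
front x -200 465.2 564.6
y ext -426.6715089597659 -190.25943467956114
ball [ 475.70285129 -177.47985753  110.91986434] [ 500.17806707 -152.2237792   130.45884199] [ 485.14211509 -165.20231667  124.18729233]
jar [195 157  21  21 326] [520. 185. 140.] [564. 228. 175.]
jar [239 160  20  20 313] [516.  77. 140.] [559. 121. 174.]
jar [256 355  28  10  98] [ 88.   1. 141.] [102.  61. 178.]
jar [254 366   3   9  13] [ 65.  57. 152.] [ 83.  64. 178.]
jar [255 377   1  16  16] [ 29.  58. 169.] [ 60.  59. 175.]
```

```bash
python3 -m pendant '[{"gripper":100,"tx":-0.002,"ty":-0.03,"tz":0,"ax":0,"ay":0,"az":0},{"gripper":100,"tx":0,"ty":0,"tz":0.037,"ax":0,"ay":0,"az":0},{"gripper":100,"tx":0,"ty":0,"tz":0.04,"ax":0,"ay":0,"az":0},{"gripper":100,"tx":0,"ty":0,"tz":0.04,"ax":0,"ay":0,"az":0},{"gripper":100,"tx":0,"ty":0,"tz":0.04,"ax":0,"ay":0,"az":0},{"gripper":100,"tx":0,"ty":0,"tz":0.04,"ax":0,"ay":0,"az":0},{"gripper":100,"tx":0,"ty":0,"tz":0.02,"ax":0,"ay":0,"az":0},{"gripper":100,"tx":0,"ty":0,"tz":0.01,"ax":0,"ay":0,"az":0},{"gripper":100,"tx":0,"ty":0,"tz":0,"ax":0,"ay":0,"az":0}]'
python3 -m pendant '[{"gripper":255,"tx":0,"ty":0,"tz":0,"ax":0,"ay":0,"az":0},{"gripper":255,"tx":0,"ty":0,"tz":0,"ax":0,"ay":0,"az":0},{"gripper":255,"tx":0,"ty":0,"tz":0,"ax":0,"ay":0,"az":0},{"gripper":255,"tx":0,"ty":0,"tz":0,"ax":0,"ay":0,"az":0},{"gripper":255,"tx":0,"ty":0,"tz":0,"ax":0,"ay":0,"az":0},{"gripper":255,"tx":0,"ty":0,"tz":0,"ax":0,"ay":0,"az":0}]'
```

```text
time_s: 5.65
position: [419.5, -220.1, 12.2]
tool_rot: [-0.0, 0.006, 1.0, -0.0]
force: [-0.8, -0.3, 0.8]
gripper_width: 0.61
grip_force: 0.0
time_s: 6.4
position: [420.3, -220.2, 13.5]
tool_rot: [0.001, 0.007, 1.0, -0.0]
force: [-0.6, 1.7, 5.2]
gripper_width: 0.175
grip_force: 61.0
```

```bash
python3 -m pendant '[{"gripper":255,"tx":0.005,"ty":0,"tz":0,"ax":0,"ay":0,"az":0},{"gripper":255,"tx":0.005,"ty":0,"tz":0,"ax":0,"ay":0,"az":0},{"gripper":255,"tx":0.005,"ty":0,"tz":0,"ax":0,"ay":0,"az":0},{"gripper":255,"tx":0.005,"ty":0,"tz":0,"ax":0,"ay":0,"az":0},{"gripper":255,"tx":0.01,"ty":0,"tz":0,"ax":0,"ay":0,"az":0},{"gripper":255,"tx":0.01,"ty":0,"tz":0,"ax":0,"ay":0,"az":0},{"gripper":255,"tx":0.01,"ty":0,"tz":0,"ax":0,"ay":0,"az":0},{"gripper":255,"tx":0.01,"ty":0,"tz":0,"ax":0,"ay":0,"az":0},{"gripper":255,"tx":0.01,"ty":0,"tz":0,"ax":0,"ay":0,"az":0},{"gripper":255,"tx":0,"ty":0,"tz":0,"ax":0,"ay":0,"az":0}]'
python3 - <<'E'
from h import *
f,K,M=cam("wrist"); save(f,"w2.png")
E
```

```text
time_s: 7.65
position: [349.0, -219.3, 13.1]
tool_rot: [0.0, 0.007, 1.0, -0.0]
force: [-0.9, 0.6, 8.4]
gripper_width: 0.17
grip_force: 61.5
```

View pics/w2.png

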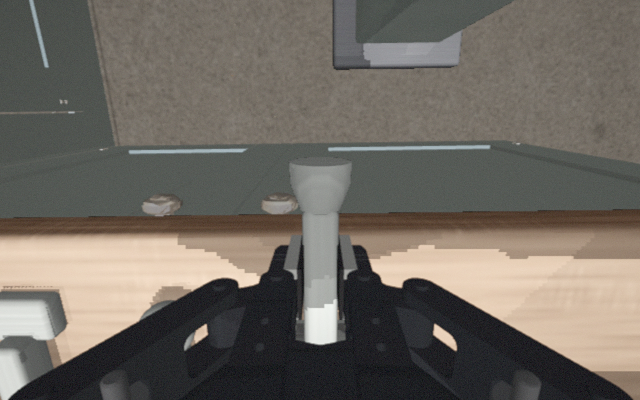

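The bell tool is free, with its shaft in the jaws at (320,250). I'll regrip it on the handle.

```bash
python3 -m pendant '[{"gripper":100,"tx":0,"ty":0,"tz":0,"ax":0,"ay":0,"az":0},{"gripper":100,"tx":0,"ty":0,"tz":0,"ax":0,"ay":0,"az":0},{"gripper":100,"tx":0,"ty":0,"tz":0,"ax":0,"ay":0,"az":0},{"gripper":100,"tx":0,"ty":0,"tz":-0.02,"ax":0,"ay":0,"az":0},{"gripper":100,"tx":0,"ty":0,"tz":-0.02,"ax":0,"ay":0,"az":0},{"gripper":100,"tx":-0.03,"ty":0,"tz":0,"ax":0,"ay":0,"az":0},{"gripper":100,"tx":-0.038,"ty":-0.001,"tz":0,"ax":0,"ay":0,"az":0},{"gripper":100,"tx":0,"ty":0,"tz":0.02,"ax":0,"ay":0,"az":0},{"gripper":100,"tx":0,"ty":0,"tz":0.02,"ax":0,"ay":0,"az":0},{"gripper":255,"tx":0,"ty":0,"tz":0,"ax":0,"ay":0,"az":0},{"gripper":255,"tx":0,"ty":0,"tz":0,"ax":0,"ay":0,"az":0},{"gripper":255,"tx":0,"ty":0,"tz":0,"ax":0,"ay":0,"az":0},{"gripper":255,"tx":0,"ty":0,"tz":0,"ax":0,"ay":0,"az":0},{"gripper":255,"tx":0,"ty":0,"tz":0,"ax":0,"ay":0,"az":0},{"gripper":255,"tx":0,"ty":0,"tz":0,"ax":0,"ay":0,"az":0}]'
```

```text
time_s: 9.57
position: [416.6, -220.9, 11.7]
tool_rot: [-0.001, 0.007, 1.0, 0.0]
force: [-4.0, -0.0, -8.5]
gripper_width: 0.365
grip_force: 62.7
```

```bash
python3 -m pendant '[{"gripper":255,"tx":0.01,"ty":0,"tz":0,"ax":0,"ay":0,"az":0},{"gripper":255,"tx":0.015,"ty":0,"tz":0,"ax":0,"ay":0,"az":0},{"gripper":255,"tx":0.015,"ty":0,"tz":0,"ax":0,"ay":0,"az":0},{"gripper":255,"tx":0.01,"ty":0,"tz":0,"ax":0,"ay":0,"az":0},{"gripper":255,"tx":0,"ty":0,"tz":-0.02,"ax":0,"ay":0,"az":0},{"gripper":255,"tx":0,"ty":0,"tz":-0.03,"ax":0,"ay":0,"az":0},{"gripper":255,"tx":0,"ty":0,"tz":-0.035,"ax":0,"ay":0,"az":0},{"gripper":255,"tx":0,"ty":0,"tz":-0.035,"ax":0,"ay":0,"az":0},{"gripper":255,"tx":0,"ty":0,"tz":-0.03,"ax":0,"ay":0,"az":0},{"gripper":255,"tx":0,"ty":0.03,"tz":0,"ax":0,"ay":0,"az":0},{"gripper":255,"tx":0,"ty":0.04,"tz":0,"ax":0,"ay":0,"az":0},{"gripper":255,"tx":0,"ty":0.04,"tz":0,"ax":0,"ay":0,"az":0},{"gripper":255,"tx":0,"ty":0.04,"tz":0,"ax":0,"ay":0,"az":0},{"gripper":255,"tx":0,"ty":0.04,"tz":0,"ax":0,"ay":0,"az":0},{"gripper":255,"tx":0,"ty":0.03,"tz":0,"ax":0,"ay":0,"az":0},{"gripper":255,"tx":0,"ty":0,"tz":0,"ax":0,"ay":0,"az":0}]'
python3 -c "
from h import *
f,K,M=cam('scene'); cv2.imwrite('pics/s2.png',f['img'][60:340,200:520,::-1])"
```

```text
time_s: 11.58
position: [371.3, 1.3, 163.6]
tool_rot: [0.002, 0.005, 1.0, 0.001]
force: [-0.5, -0.2, -1.1]
gripper_width: 0.362
grip_force: 63.3
```

View pics/s2.png

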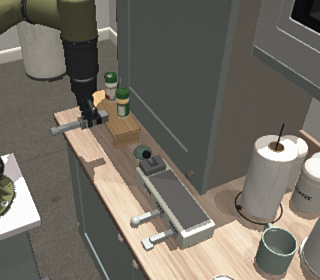

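```bash
python3 -m pendant '[{"gripper":255,"tx":0,"ty":0,"tz":0,"ax":0,"ay":0,"az":-0.182},{"gripper":255,"tx":0,"ty":0,"tz":0,"ax":0,"ay":0,"az":-0.182},{"gripper":255,"tx":0,"ty":0,"tz":0,"ax":0,"ay":0,"az":-0.182},{"gripper":255,"tx":0,"ty":0,"tz":0,"ax":0,"ay":0,"az":-0.182},{"gripper":255,"tx":0,"ty":0,"tz":0,"ax":0,"ay":0,"az":-0.182},{"gripper":255,"tx":0,"ty":0,"tz":0,"ax":0,"ay":0,"az":-0.182},{"gripper":255,"tx":0,"ty":0,"tz":0,"ax":0,"ay":0,"az":-0.182},{"gripper":255,"tx":0,"ty":0,"tz":0,"ax":0,"ay":0,"az":-0.182},{"gripper":255,"tx":0,"ty":0,"tz":0,"ax":0,"ay":0,"az":-0.182},{"gripper":255,"tx":0,"ty":0,"tz":0,"ax":0,"ay":0,"az":-0.182},{"gripper":255,"tx":0,"ty":0,"tz":0,"ax":0,"ay":0,"az":-0.182},{"gripper":255,"tx":0,"ty":0,"tz":0,"ax":0,"ay":0,"az":-0.182},{"gripper":255,"tx":0,"ty":0,"tz":0,"ax":0,"ay":0,"az":-0.182},{"gripper":255,"tx":0,"ty":0,"tz":0,"ax":0,"ay":0,"az":-0.182},{"gripper":255,"tx":0,"ty":0,"tz":0,"ax":0,"ay":0,"az":-0.182},{"gripper":255,"tx":0,"ty":0,"tz":0,"ax":0,"ay":0,"az":-0.182},{"gripper":255,"tx":0,"ty":0,"tz":0,"ax":0,"ay":0,"az":-0.182}]'
python3 -m pendant '[{"gripper":255,"tx":-0.007,"ty":-0.03,"tz":0,"ax":0,"ay":0,"az":0},{"gripper":255,"tx":-0.007,"ty":-0.04,"tz":0,"ax":0,"ay":0,"az":0},{"gripper":255,"tx":-0.007,"ty":-0.04,"tz":0,"ax":0,"ay":0,"az":0},{"gripper":255,"tx":-0.007,"ty":-0.04,"tz":0,"ax":0,"ay":0,"az":0},{"gripper":255,"tx":-0.007,"ty":-0.04,"tz":0,"ax":0,"ay":0,"az":0},{"gripper":255,"tx":-0.007,"ty":-0.04,"tz":0,"ax":0,"ay":0,"az":0},{"gripper":255,"tx":0,"ty":0,"tz":0,"ax":0,"ay":0,"az":0},{"gripper":255,"tx":0,"ty":0,"tz":0,"ax":0,"ay":0,"az":0}]'
python3 - <<'E'
from h import *
f,K,M=cam("wrist"); save(f,"w3.png"); P=cloud(f,K,M); print(r.get_obs()['joints'])
z=P[...,2]; u0=slice(270,370)
E
```

```text
time_s: 13.75
position: [371.0, -1.2, 163.0]
tool_rot: [-0.0, 1.0, -0.029, 0.001]
force: [0.1, 0.3, -2.5]
gripper_width: 0.365
grip_force: 63.3
time_s: 14.75
position: [343.5, 231.2, 162.7]
tool_rot: [-0.0, 1.0, -0.031, 0.0]
force: [-0.2, -0.6, -1.3]
gripper_width: 0.362
grip_force: 63.2
[ 1.08707809e+00 -4.87351773e-01 -4.97934659e-01  4.15812777e-04
 -1.55965538e+00  4.20773073e-01]
```

View pics/w3.png

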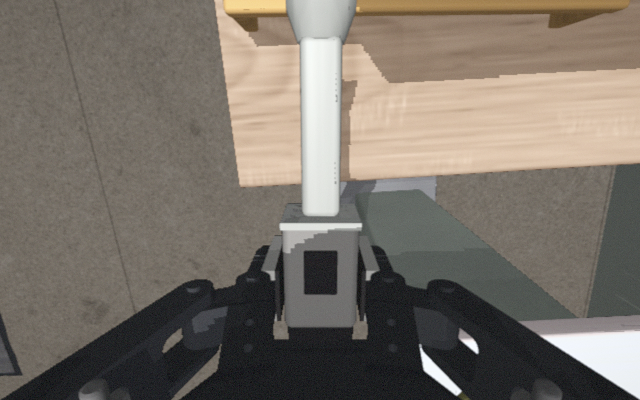

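The bell tool now points in, its head at (320,15) clear of the riser's front edge, and the handle in the jaws at (320,270). I'll lower it and slide it in.

```bash
python3 -m pendant '[{"gripper":255,"tx":0,"ty":0,"tz":0.03,"ax":0,"ay":0,"az":0},{"gripper":255,"tx":0,"ty":0,"tz":0.035,"ax":0,"ay":0,"az":0},{"gripper":255,"tx":0,"ty":0,"tz":0.035,"ax":0,"ay":0,"az":0},{"gripper":255,"tx":0,"ty":0,"tz":0.03,"ax":0,"ay":0,"az":0},{"gripper":255,"tx":0,"ty":0,"tz":0.015,"ax":0,"ay":0,"az":0},{"gripper":255,"tx":0.015,"ty":0,"tz":0,"ax":0,"ay":0,"az":0},{"gripper":255,"tx":0.017,"ty":0,"tz":0,"ax":0,"ay":0,"az":0},{"gripper":255,"tx":0.017,"ty":0,"tz":0,"ax":0,"ay":0,"az":0},{"gripper":255,"tx":0.015,"ty":0,"tz":0.001,"ax":0,"ay":0,"az":0},{"gripper":255,"tx":0,"ty":0,"tz":0.003,"ax":0,"ay":0,"az":0},{"gripper":255,"tx":0,"ty":0,"tz":0,"ax":0,"ay":0,"az":0}]'
```

```text
time_s: 16.18
position: [406.8, 227.5, 13.3]
tool_rot: [0.0, 1.0, -0.031, -0.0]
force: [-0.1, 1.4, -1.7]
gripper_width: 0.366
grip_force: 63.3
```

```bash
python3 -m pendant '[{"gripper":255,"tx":0,"ty":0,"tz":0.001,"ax":0,"ay":0,"az":0},{"gripper":100,"tx":0,"ty":0,"tz":0,"ax":0,"ay":0,"az":0},{"gripper":100,"tx":0,"ty":0,"tz":0,"ax":0,"ay":0,"az":0},{"gripper":100,"tx":0,"ty":0,"tz":0,"ax":0,"ay":0,"az":0},{"gripper":100,"tx":-0.02,"ty":0,"tz":0,"ax":0,"ay":0,"az":0},{"gripper":100,"tx":-0.02,"ty":0,"tz":0,"ax":0,"ay":0,"az":0},{"gripper":255,"tx":0,"ty":0,"tz":0,"ax":0,"ay":0,"az":0},{"gripper":255,"tx":0,"ty":0,"tz":0,"ax":0,"ay":0,"az":0},{"gripper":255,"tx":0,"ty":0,"tz":0,"ax":0,"ay":0,"az":0},{"gripper":255,"tx":0,"ty":0,"tz":0,"ax":0,"ay":0,"az":0},{"gripper":255,"tx":0,"ty":0,"tz":0,"ax":0,"ay":0,"az":0},{"gripper":255,"tx":0.008,"ty":0,"tz":0,"ax":0,"ay":0,"az":0},{"gripper":255,"tx":0.01,"ty":0,"tz":0,"ax":0,"ay":0,"az":0},{"gripper":255,"tx":0.01,"ty":0,"tz":0,"ax":0,"ay":0,"az":0},{"gripper":255,"tx":0.005,"ty":0,"tz":0,"ax":0,"ay":0,"az":0},{"gripper":255,"tx":0,"ty":0,"tz":0,"ax":0,"ay":0,"az":0}]'
python3 -m pendant '[{"gripper":100,"tx":0,"ty":0,"tz":0,"ax":0,"ay":0,"az":0},{"gripper":100,"tx":0,"ty":0,"tz":0,"ax":0,"ay":0,"az":0},{"gripper":100,"tx":0,"ty":0,"tz":0,"ax":0,"ay":0,"az":0},{"gripper":100,"tx":0,"ty":0,"tz":-0.03,"ax":0,"ay":0,"az":0},{"gripper":100,"tx":0,"ty":0,"tz":-0.04,"ax":0,"ay":0,"az":0},{"gripper":100,"tx":0,"ty":0,"tz":-0.04,"ax":0,"ay":0,"az":0},{"gripper":100,"tx":0,"ty":0,"tz":-0.04,"ax":0,"ay":0,"az":0},{"gripper":100,"tx":0,"ty":0,"tz":0,"ax":0,"ay":0,"az":0}]'
python3 - <<'E'
from h import *
f,K,M=cam("top"); P=cloud(f,K,M); save(f,"t2.png")
m=(P[...,2]>15)&(P[...,2]<40)&(P[...,1]>20)&(P[...,1]<300)&(P[...,0]<470)&(P[...,0]>330)
print(P[m].min(0),P[m].max(0)); print(cv2.minAreaRect(P[m][:,:2].astype(np.float32)))
cv2.imwrite('pics/t2.png',f['img'][130:270,160:480,::-1].repeat(2,0).repeat(2,1))
E
```

```text
time_s: 18.18
position: [401.0, 228.4, 12.9]
tool_rot: [-0.0, 1.0, -0.031, 0.001]
force: [0.7, 0.3, 4.3]
gripper_width: 0.355
grip_force: 59.9
time_s: 19.18
position: [401.1, 229.3, 166.0]
tool_rot: [-0.002, 1.0, -0.031, 0.002]
force: [0.2, 0.4, -0.6]
gripper_width: 0.607
grip_force: 0.0
[375.53338039  22.91232564  15.20715427] [469.84237843 244.45860161  32.65181394]
((421.017578125, 133.72323608398438), (219.82188415527344, 94.28154754638672), 88.8805923461914)
```

View pics/t2.png

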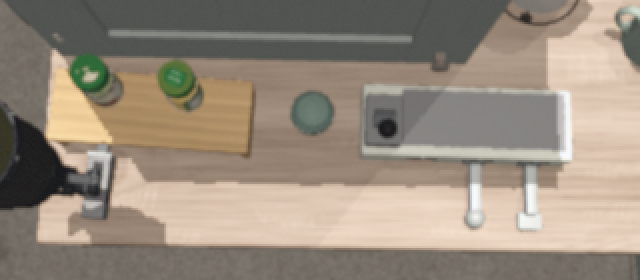

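Top view: the bell tool's handle sticks out of the riser at (97,185), the ball tool is at (475,215) and the paddle at (530,220). The bystanders haven't moved. Ball tool next.

```bash
python3 -m pendant '[{"gripper":100,"tx":0.005,"ty":0.0525,"tz":0,"ax":0,"ay":0,"az":0},{"gripper":100,"tx":0.005,"ty":0.0525,"tz":0,"ax":0,"ay":0,"az":0},{"gripper":100,"tx":0.005,"ty":0.0525,"tz":0,"ax":0,"ay":0,"az":0},{"gripper":100,"tx":0.005,"ty":0.0525,"tz":0,"ax":0,"ay":0,"az":0},{"gripper":100,"tx":0.005,"ty":0.0525,"tz":0,"ax":0,"ay":0,"az":0},{"gripper":100,"tx":0.005,"ty":0.0525,"tz":0,"ax":0,"ay":0,"az":0},{"gripper":100,"tx":0.005,"ty":0.0525,"tz":0,"ax":0,"ay":0,"az":0},{"gripper":100,"tx":0.005,"ty":0.0525,"tz":0,"ax":0,"ay":0,"az":0},{"gripper":100,"tx":0.005,"ty":0.0525,"tz":0,"ax":0,"ay":0,"az":0},{"gripper":100,"tx":0.005,"ty":0.0525,"tz":0,"ax":0,"ay":0,"az":0}]'
python3 -m pendant '[{"gripper":100,"tx":0,"ty":0,"tz":0,"ax":0,"ay":0,"az":0.182},{"gripper":100,"tx":0,"ty":0,"tz":0,"ax":0,"ay":0,"az":0.182},{"gripper":100,"tx":0,"ty":0,"tz":0,"ax":0,"ay":0,"az":0.182},{"gripper":100,"tx":0,"ty":0,"tz":0,"ax":0,"ay":0,"az":0.182},{"gripper":100,"tx":0,"ty":0,"tz":0,"ax":0,"ay":0,"az":0.182},{"gripper":100,"tx":0,"ty":0,"tz":0,"ax":0,"ay":0,"az":0.182},{"gripper":100,"tx":0,"ty":0,"tz":0,"ax":0,"ay":0,"az":0.182},{"gripper":100,"tx":0,"ty":0,"tz":0,"ax":0,"ay":0,"az":0.182},{"gripper":100,"tx":0,"ty":0,"tz":0,"ax":0,"ay":0,"az":0.182},{"gripper":100,"tx":0,"ty":0,"tz":0,"ax":0,"ay":0,"az":0.182},{"gripper":100,"tx":0,"ty":0,"tz":0,"ax":0,"ay":0,"az":0.182},{"gripper":100,"tx":0,"ty":0,"tz":0,"ax":0,"ay":0,"az":0.182},{"gripper":100,"tx":0,"ty":0,"tz":0,"ax":0,"ay":0,"az":0.182},{"gripper":100,"tx":0,"ty":0,"tz":0,"ax":0,"ay":0,"az":0.182},{"gripper":100,"tx":0,"ty":0,"tz":0,"ax":0,"ay":0,"az":0.182},{"gripper":100,"tx":0,"ty":0,"tz":0,"ax":0,"ay":0,"az":0.182},{"gripper":100,"tx":0,"ty":0,"tz":0,"ax":0,"ay":0,"az":0.182},{"gripper":100,"tx":0,"ty":0,"tz":0,"ax":0,"ay":0,"az":0}]'
cat > look.py <<'E'
from h import *
f,K,M=cam("wrist"); P=cloud(f,K,M); x,y,z=P[...,0],P[...,1],P[...,2]
for a,b in [(-410,-340),(-335,-262)]:
    for h in (400,430):
        m=(y>a)&(y<b)&(abs(x-h)<8)&(z>15)&(z<30)
        if m.sum(): print(h,m.sum(),y[m].min().round(1),y[m].max().round(1))
    m=(y>a)&(y<b)&(x<455)&(x>340)&(z>8)&(z<40)
    if m.sum(): print("tip x",np.percentile(x[m],1).round(1))
E
python3 look.py
```

```text
time_s: 20.48
position: [416.6, -300.4, 160.8]
tool_rot: [-0.0, 1.0, -0.031, -0.001]
force: [-0.1, 0.9, -0.5]
gripper_width: 0.612
grip_force: 0.0
time_s: 22.72
position: [416.9, -298.5, 160.9]
tool_rot: [-0.001, 0.006, 1.0, 0.0]
force: [-0.5, -0.5, -0.3]
gripper_width: 0.61
grip_force: 0.0
400 340 -382.7 -366.9
430 316 -383.7 -367.3
tip x 371.2
400 339 -308.2 -286.0
430 300 -305.4 -289.7
tip x 373.2
```

```bash
python3 -m pendant '[{"gripper":100,"tx":-0.003,"ty":0.001,"tz":0.035,"ax":0,"ay":0,"az":0},{"gripper":100,"tx":0,"ty":0,"tz":0.04,"ax":0,"ay":0,"az":0},{"gripper":100,"tx":0,"ty":0,"tz":0.04,"ax":0,"ay":0,"az":0},{"gripper":100,"tx":0,"ty":0,"tz":0.02,"ax":0,"ay":0,"az":0},{"gripper":100,"tx":0,"ty":0,"tz":0.013,"ax":0,"ay":0,"az":0},{"gripper":255,"tx":0,"ty":0,"tz":0,"ax":0,"ay":0,"az":0},{"gripper":255,"tx":0,"ty":0,"tz":0,"ax":0,"ay":0,"az":0},{"gripper":255,"tx":0,"ty":0,"tz":0,"ax":0,"ay":0,"az":0},{"gripper":255,"tx":0,"ty":0,"tz":0,"ax":0,"ay":0,"az":0},{"gripper":255,"tx":0,"ty":0,"tz":0,"ax":0,"ay":0,"az":0},{"gripper":255,"tx":0,"ty":0,"tz":0,"ax":0,"ay":0,"az":0}]'
python3 -m pendant '[{"gripper":255,"tx":0.005,"ty":0,"tz":0,"ax":0,"ay":0,"az":0},{"gripper":255,"tx":0.005,"ty":0,"tz":0,"ax":0,"ay":0,"az":0},{"gripper":255,"tx":0.005,"ty":0,"tz":0,"ax":0,"ay":0,"az":0},{"gripper":255,"tx":0.005,"ty":0,"tz":0,"ax":0,"ay":0,"az":0},{"gripper":255,"tx":0.01,"ty":0,"tz":0,"ax":0,"ay":0,"az":0},{"gripper":255,"tx":0.01,"ty":0,"tz":0,"ax":0,"ay":0,"az":0},{"gripper":255,"tx":0.01,"ty":0,"tz":0,"ax":0,"ay":0,"az":0},{"gripper":255,"tx":0.01,"ty":0,"tz":0,"ax":0,"ay":0,"az":0},{"gripper":255,"tx":0.01,"ty":0,"tz":0,"ax":0,"ay":0,"az":0},{"gripper":255,"tx":0,"ty":0,"tz":0,"ax":0,"ay":0,"az":0}]'
```

```text
time_s: 24.15
position: [421.1, -298.2, 15.6]
tool_rot: [0.001, 0.007, 1.0, -0.001]
force: [-1.0, 1.4, 5.2]
gripper_width: 0.168
grip_force: 61.5
time_s: 25.4
position: [349.8, -297.2, 15.2]
tool_rot: [0.0, 0.007, 1.0, -0.0]
force: [-0.0, 1.4, 7.9]
gripper_width: 0.165
grip_force: 61.8
```

```bash
python3 -m pendant '[{"gripper":100,"tx":0,"ty":0,"tz":0,"ax":0,"ay":0,"az":0},{"gripper":100,"tx":0,"ty":0,"tz":0,"ax":0,"ay":0,"az":0},{"gripper":100,"tx":0,"ty":0,"tz":0,"ax":0,"ay":0,"az":0},{"gripper":100,"tx":0,"ty":0,"tz":-0.02,"ax":0,"ay":0,"az":0},{"gripper":100,"tx":0,"ty":0,"tz":-0.02,"ax":0,"ay":0,"az":0},{"gripper":100,"tx":-0.03,"ty":0,"tz":0,"ax":0,"ay":0,"az":0},{"gripper":100,"tx":-0.038,"ty":-0.001,"tz":0,"ax":0,"ay":0,"az":0},{"gripper":100,"tx":0,"ty":0,"tz":0.02,"ax":0,"ay":0,"az":0},{"gripper":100,"tx":0,"ty":0,"tz":0.021,"ax":0,"ay":0,"az":0},{"gripper":255,"tx":0,"ty":0,"tz":0,"ax":0,"ay":0,"az":0},{"gripper":255,"tx":0,"ty":0,"tz":0,"ax":0,"ay":0,"az":0},{"gripper":255,"tx":0,"ty":0,"tz":0,"ax":0,"ay":0,"az":0},{"gripper":255,"tx":0,"ty":0,"tz":0,"ax":0,"ay":0,"az":0},{"gripper":255,"tx":0,"ty":0,"tz":0,"ax":0,"ay":0,"az":0},{"gripper":255,"tx":0,"ty":0,"tz":0,"ax":0,"ay":0,"az":0}]'
```

```text
time_s: 27.28
position: [417.4, -298.5, 12.6]
tool_rot: [-0.001, 0.007, 1.0, 0.0]
force: [-4.0, 1.0, -10.8]
gripper_width: 0.367
grip_force: 62.7
```

```bash
python3 -m pendant '[{"gripper":255,"tx":0.01,"ty":0,"tz":0,"ax":0,"ay":0,"az":0},{"gripper":255,"tx":0.015,"ty":0,"tz":0,"ax":0,"ay":0,"az":0},{"gripper":255,"tx":0.015,"ty":0,"tz":0,"ax":0,"ay":0,"az":0},{"gripper":255,"tx":0.01,"ty":0,"tz":0,"ax":0,"ay":0,"az":0},{"gripper":255,"tx":0,"ty":0,"tz":-0.02,"ax":0,"ay":0,"az":0},{"gripper":255,"tx":0,"ty":0,"tz":-0.03,"ax":0,"ay":0,"az":0},{"gripper":255,"tx":0,"ty":0,"tz":-0.035,"ax":0,"ay":0,"az":0},{"gripper":255,"tx":0,"ty":0,"tz":-0.035,"ax":0,"ay":0,"az":0},{"gripper":255,"tx":0,"ty":0,"tz":-0.03,"ax":0,"ay":0,"az":0},{"gripper":255,"tx":0,"ty":0.03,"tz":0,"ax":0,"ay":0,"az":0},{"gripper":255,"tx":0,"ty":0.045,"tz":0,"ax":0,"ay":0,"az":0},{"gripper":255,"tx":0,"ty":0.05,"tz":0,"ax":0,"ay":0,"az":0},{"gripper":255,"tx":0,"ty":0.05,"tz":0,"ax":0,"ay":0,"az":0},{"gripper":255,"tx":0,"ty":0.05,"tz":0,"ax":0,"ay":0,"az":0},{"gripper":255,"tx":0,"ty":0.045,"tz":0,"ax":0,"ay":0,"az":0},{"gripper":255,"tx":0,"ty":0.03,"tz":0,"ax":0,"ay":0,"az":0},{"gripper":255,"tx":0,"ty":0,"tz":0,"ax":0,"ay":0,"az":0},{"gripper":255,"tx":0,"ty":0,"tz":0,"ax":0,"ay":0,"az":0}]'
python3 -m pendant '[{"gripper":255,"tx":0,"ty":0,"tz":0,"ax":0,"ay":0,"az":-0.182},{"gripper":255,"tx":0,"ty":0,"tz":0,"ax":0,"ay":0,"az":-0.182},{"gripper":255,"tx":0,"ty":0,"tz":0,"ax":0,"ay":0,"az":-0.182},{"gripper":255,"tx":0,"ty":0,"tz":0,"ax":0,"ay":0,"az":-0.182},{"gripper":255,"tx":0,"ty":0,"tz":0,"ax":0,"ay":0,"az":-0.182},{"gripper":255,"tx":0,"ty":0,"tz":0,"ax":0,"ay":0,"az":-0.182},{"gripper":255,"tx":0,"ty":0,"tz":0,"ax":0,"ay":0,"az":-0.182},{"gripper":255,"tx":0,"ty":0,"tz":0,"ax":0,"ay":0,"az":-0.182},{"gripper":255,"tx":0,"ty":0,"tz":0,"ax":0,"ay":0,"az":-0.182},{"gripper":255,"tx":0,"ty":0,"tz":0,"ax":0,"ay":0,"az":-0.182},{"gripper":255,"tx":0,"ty":0,"tz":0,"ax":0,"ay":0,"az":-0.182},{"gripper":255,"tx":0,"ty":0,"tz":0,"ax":0,"ay":0,"az":-0.182},{"gripper":255,"tx":0,"ty":0,"tz":0,"ax":0,"ay":0,"az":-0.182},{"gripper":255,"tx":0,"ty":0,"tz":0,"ax":0,"ay":0,"az":-0.182},{"gripper":255,"tx":0,"ty":0,"tz":0,"ax":0,"ay":0,"az":-0.182},{"gripper":255,"tx":0,"ty":0,"tz":0,"ax":0,"ay":0,"az":-0.182},{"gripper":255,"tx":0,"ty":0,"tz":0,"ax":0,"ay":0,"az":-0.182},{"gripper":255,"tx":0,"ty":0,"tz":0,"ax":0,"ay":0,"az":0}]'
```

```text
time_s: 29.52
position: [372.7, 1.5, 163.9]
tool_rot: [0.001, 0.007, 1.0, 0.0]
force: [-0.3, -0.3, -2.1]
gripper_width: 0.361
grip_force: 63.5
time_s: 31.78
position: [372.6, 0.9, 163.5]
tool_rot: [0.0, 0.999, -0.033, 0.0]
force: [-0.1, 0.1, -1.6]
gripper_width: 0.363
grip_force: 63.5
```

```bash
python3 -m pendant '[{"gripper":255,"tx":-0.01,"ty":-0.03,"tz":0,"ax":0,"ay":0,"az":0},{"gripper":255,"tx":-0.01,"ty":-0.045,"tz":0,"ax":0,"ay":0,"az":0},{"gripper":255,"tx":-0.01,"ty":-0.045,"tz":0,"ax":0,"ay":0,"az":0},{"gripper":255,"tx":-0.012,"ty":-0.03,"tz":0,"ax":0,"ay":0,"az":0.012},{"gripper":255,"tx":0,"ty":0,"tz":0,"ax":0,"ay":0,"az":0},{"gripper":255,"tx":0,"ty":0,"tz":0.03,"ax":0,"ay":0,"az":0},{"gripper":255,"tx":0,"ty":0,"tz":0.035,"ax":0,"ay":0,"az":0},{"gripper":255,"tx":0,"ty":0,"tz":0.035,"ax":0,"ay":0,"az":0},{"gripper":255,"tx":0,"ty":0,"tz":0.03,"ax":0,"ay":0,"az":0},{"gripper":255,"tx":0,"ty":0,"tz":0.015,"ax":0,"ay":0,"az":0},{"gripper":255,"tx":0,"ty":0,"tz":0,"ax":0,"ay":0,"az":0}]'
python3 - <<'E'
from h import *
f,K,M=cam("wrist"); save(f,"w4.png")
E
```

```text
time_s: 33.15
position: [340.0, 153.3, 18.0]
tool_rot: [0.001, 0.999, -0.038, -0.0]
force: [0.5, -0.8, -1.0]
gripper_width: 0.364
grip_force: 63.6
```

View pics/w4.png

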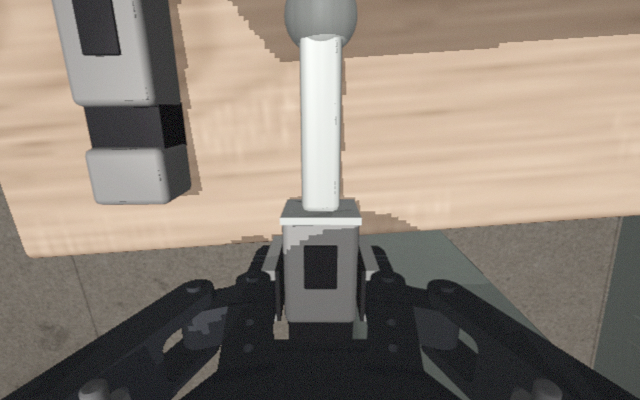

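The ball tool is just above the worktop, lined up at (320,120). The bell tool's handle is to its left at (130,100), well clear.

```bash
python3 -m pendant '[{"gripper":255,"tx":0.015,"ty":0,"tz":0,"ax":0,"ay":0,"az":-0.025},{"gripper":255,"tx":0.017,"ty":0,"tz":0,"ax":0,"ay":0,"az":0},{"gripper":255,"tx":0.017,"ty":0,"tz":0,"ax":0,"ay":0,"az":0},{"gripper":255,"tx":0.015,"ty":0,"tz":0.002,"ax":0,"ay":0,"az":0},{"gripper":255,"tx":0,"ty":0,"tz":0.003,"ax":0,"ay":0,"az":0},{"gripper":255,"tx":0,"ty":0,"tz":0,"ax":0,"ay":0,"az":0},{"gripper":100,"tx":0,"ty":0,"tz":0,"ax":0,"ay":0,"az":0},{"gripper":100,"tx":0,"ty":0,"tz":0,"ax":0,"ay":0,"az":0},{"gripper":100,"tx":0,"ty":0,"tz":0,"ax":0,"ay":0,"az":0},{"gripper":100,"tx":-0.02,"ty":0,"tz":0,"ax":0,"ay":0,"az":0},{"gripper":100,"tx":-0.02,"ty":0,"tz":0,"ax":0,"ay":0,"az":0},{"gripper":255,"tx":0,"ty":0,"tz":0,"ax":0,"ay":0,"az":0},{"gripper":255,"tx":0,"ty":0,"tz":0,"ax":0,"ay":0,"az":0},{"gripper":255,"tx":0,"ty":0,"tz":0,"ax":0,"ay":0,"az":0},{"gripper":255,"tx":0,"ty":0,"tz":0,"ax":0,"ay":0,"az":0},{"gripper":255,"tx":0,"ty":0,"tz":0,"ax":0,"ay":0,"az":0}]'
python3 -m pendant '[{"gripper":255,"tx":0.008,"ty":0,"tz":0,"ax":0,"ay":0,"az":0},{"gripper":255,"tx":0.01,"ty":0,"tz":0,"ax":0,"ay":0,"az":0},{"gripper":255,"tx":0.01,"ty":0,"tz":0,"ax":0,"ay":0,"az":0},{"gripper":255,"tx":0.005,"ty":0,"tz":0,"ax":0,"ay":0,"az":0},{"gripper":255,"tx":0,"ty":0,"tz":0,"ax":0,"ay":0,"az":0}]'
```

```text
time_s: 35.2
position: [364.5, 153.0, 13.9]
tool_rot: [-0.0, 1.0, -0.025, 0.0]
force: [-3.2, 1.4, 5.5]
gripper_width: 0.357
grip_force: 60.0
time_s: 35.83
position: [398.1, 151.0, 13.9]
tool_rot: [0.0, 1.0, -0.025, 0.0]
force: [-0.8, -0.3, 4.1]
gripper_width: 0.359
grip_force: 60.0
```

```bash
python3 -m pendant '[{"gripper":100,"tx":0,"ty":0,"tz":0,"ax":0,"ay":0,"az":0},{"gripper":100,"tx":0,"ty":0,"tz":0,"ax":0,"ay":0,"az":0},{"gripper":100,"tx":0,"ty":0,"tz":0,"ax":0,"ay":0,"az":0},{"gripper":100,"tx":0,"ty":0,"tz":-0.03,"ax":0,"ay":0,"az":0},{"gripper":100,"tx":0,"ty":0,"tz":-0.04,"ax":0,"ay":0,"az":0},{"gripper":100,"tx":0,"ty":0,"tz":-0.04,"ax":0,"ay":0,"az":0},{"gripper":100,"tx":0,"ty":0,"tz":-0.04,"ax":0,"ay":0,"az":0},{"gripper":100,"tx":0.005,"ty":0.052,"tz":0,"ax":0,"ay":0,"az":0},{"gripper":100,"tx":0.005,"ty":0.0525,"tz":0,"ax":0,"ay":0,"az":0},{"gripper":100,"tx":0.005,"ty":0.0525,"tz":0,"ax":0,"ay":0,"az":0},{"gripper":100,"tx":0.005,"ty":0.0525,"tz":0,"ax":0,"ay":0,"az":0},{"gripper":100,"tx":0.005,"ty":0.0525,"tz":0,"ax":0,"ay":0,"az":0},{"gripper":100,"tx":0.005,"ty":0.0525,"tz":0,"ax":0,"ay":0,"az":0},{"gripper":100,"tx":0.005,"ty":0.0525,"tz":0,"ax":0,"ay":0,"az":0},{"gripper":100,"tx":0.005,"ty":0.0525,"tz":0,"ax":0,"ay":0,"az":0},{"gripper":100,"tx":0.005,"ty":0.0525,"tz":0,"ax":0,"ay":0,"az":0},{"gripper":100,"tx":0.005,"ty":0.0525,"tz":0,"ax":0,"ay":0,"az":0}]'
python3 -m pendant '[{"gripper":100,"tx":0,"ty":0,"tz":0,"ax":0,"ay":0,"az":0.1825},{"gripper":100,"tx":0,"ty":0,"tz":0,"ax":0,"ay":0,"az":0.1825},{"gripper":100,"tx":0,"ty":0,"tz":0,"ax":0,"ay":0,"az":0.1825},{"gripper":100,"tx":0,"ty":0,"tz":0,"ax":0,"ay":0,"az":0.1825},{"gripper":100,"tx":0,"ty":0,"tz":0,"ax":0,"ay":0,"az":0.1825},{"gripper":100,"tx":0,"ty":0,"tz":0,"ax":0,"ay":0,"az":0.1825},{"gripper":100,"tx":0,"ty":0,"tz":0,"ax":0,"ay":0,"az":0.1825},{"gripper":100,"tx":0,"ty":0,"tz":0,"ax":0,"ay":0,"az":0.1825},{"gripper":100,"tx":0,"ty":0,"tz":0,"ax":0,"ay":0,"az":0.1825},{"gripper":100,"tx":0,"ty":0,"tz":0,"ax":0,"ay":0,"az":0.1825},{"gripper":100,"tx":0,"ty":0,"tz":0,"ax":0,"ay":0,"az":0.1825},{"gripper":100,"tx":0,"ty":0,"tz":0,"ax":0,"ay":0,"az":0.1825},{"gripper":100,"tx":0,"ty":0,"tz":0,"ax":0,"ay":0,"az":0.1825},{"gripper":100,"tx":0,"ty":0,"tz":0,"ax":0,"ay":0,"az":0.1825},{"gripper":100,"tx":0,"ty":0,"tz":0,"ax":0,"ay":0,"az":0.1825},{"gripper":100,"tx":0,"ty":0,"tz":0,"ax":0,"ay":0,"az":0.1825},{"gripper":100,"tx":0,"ty":0,"tz":0,"ax":0,"ay":0,"az":0.1825},{"gripper":100,"tx":0,"ty":0,"tz":0,"ax":0,"ay":0,"az":0}]'
python3 look.py
```

```text
time_s: 37.95
position: [421.0, -377.2, 163.2]
tool_rot: [0.0, 1.0, -0.024, 0.0]
force: [1.6, 0.3, 0.7]
gripper_width: 0.605
grip_force: 0.0
time_s: 40.2
position: [421.2, -375.2, 163.1]
tool_rot: [-0.0, 0.004, 1.0, 0.0]
force: [-0.8, 0.7, 0.3]
gripper_width: 0.606
grip_force: 0.0
400 320 -382.6 -367.3
430 289 -383.0 -368.3
tip x 370.8
```

```bash
python3 -m pendant '[{"gripper":100,"tx":0.001,"ty":0,"tz":0.035,"ax":0,"ay":0,"az":0},{"gripper":100,"tx":0,"ty":0,"tz":0.04,"ax":0,"ay":0,"az":0},{"gripper":100,"tx":0,"ty":0,"tz":0.04,"ax":0,"ay":0,"az":0},{"gripper":100,"tx":0,"ty":0,"tz":0.022,"ax":0,"ay":0,"az":0},{"gripper":100,"tx":0,"ty":0,"tz":0.014,"ax":0,"ay":0,"az":0},{"gripper":255,"tx":0,"ty":0,"tz":0,"ax":0,"ay":0,"az":0},{"gripper":255,"tx":0,"ty":0,"tz":0,"ax":0,"ay":0,"az":0},{"gripper":255,"tx":0,"ty":0,"tz":0,"ax":0,"ay":0,"az":0},{"gripper":255,"tx":0,"ty":0,"tz":0,"ax":0,"ay":0,"az":0},{"gripper":255,"tx":0,"ty":0,"tz":0,"ax":0,"ay":0,"az":0},{"gripper":255,"tx":0,"ty":0,"tz":0,"ax":0,"ay":0,"az":0}]'
python3 -m pendant '[{"gripper":255,"tx":0.005,"ty":0,"tz":0,"ax":0,"ay":0,"az":0},{"gripper":255,"tx":0.005,"ty":0,"tz":0,"ax":0,"ay":0,"az":0},{"gripper":255,"tx":0.005,"ty":0,"tz":0,"ax":0,"ay":0,"az":0},{"gripper":255,"tx":0.005,"ty":0,"tz":0,"ax":0,"ay":0,"az":0},{"gripper":255,"tx":0.01,"ty":0,"tz":0,"ax":0,"ay":0,"az":0},{"gripper":255,"tx":0.01,"ty":0,"tz":0,"ax":0,"ay":0,"az":0},{"gripper":255,"tx":0.01,"ty":0,"tz":0,"ax":0,"ay":0,"az":0},{"gripper":255,"tx":0.01,"ty":0,"tz":0,"ax":0,"ay":0,"az":0},{"gripper":255,"tx":0.01,"ty":0,"tz":0,"ax":0,"ay":0,"az":0},{"gripper":255,"tx":0,"ty":0,"tz":0,"ax":0,"ay":0,"az":0}]'
```

```text
time_s: 41.62
position: [421.1, -375.8, 13.9]
tool_rot: [0.001, 0.005, 1.0, -0.001]
force: [-0.9, 1.4, 6.3]
gripper_width: 0.17
grip_force: 62.0
time_s: 42.88
position: [350.0, -375.1, 13.5]
tool_rot: [0.001, 0.005, 1.0, -0.001]
force: [0.8, 0.9, 6.9]
gripper_width: 0.167
grip_force: 62.2
```

```bash
python3 -m pendant '[{"gripper":100,"tx":0,"ty":0,"tz":0,"ax":0,"ay":0,"az":0},{"gripper":100,"tx":0,"ty":0,"tz":0,"ax":0,"ay":0,"az":0},{"gripper":100,"tx":0,"ty":0,"tz":0,"ax":0,"ay":0,"az":0},{"gripper":100,"tx":0,"ty":0,"tz":-0.02,"ax":0,"ay":0,"az":0},{"gripper":100,"tx":0,"ty":0,"tz":-0.02,"ax":0,"ay":0,"az":0},{"gripper":100,"tx":-0.03,"ty":0,"tz":0,"ax":0,"ay":0,"az":0},{"gripper":100,"tx":-0.038,"ty":-0.001,"tz":0,"ax":0,"ay":0,"az":0},{"gripper":100,"tx":0,"ty":0,"tz":0.02,"ax":0,"ay":0,"az":0},{"gripper":100,"tx":0,"ty":0,"tz":0.02,"ax":0,"ay":0,"az":0},{"gripper":255,"tx":0,"ty":0,"tz":0,"ax":0,"ay":0,"az":0},{"gripper":255,"tx":0,"ty":0,"tz":0,"ax":0,"ay":0,"az":0},{"gripper":255,"tx":0,"ty":0,"tz":0,"ax":0,"ay":0,"az":0},{"gripper":255,"tx":0,"ty":0,"tz":0,"ax":0,"ay":0,"az":0},{"gripper":255,"tx":0,"ty":0,"tz":0,"ax":0,"ay":0,"az":0},{"gripper":255,"tx":0,"ty":0,"tz":0,"ax":0,"ay":0,"az":0}]'
python3 -m pendant '[{"gripper":255,"tx":0.01,"ty":0,"tz":0,"ax":0,"ay":0,"az":0},{"gripper":255,"tx":0.015,"ty":0,"tz":0,"ax":0,"ay":0,"az":0},{"gripper":255,"tx":0.015,"ty":0,"tz":0,"ax":0,"ay":0,"az":0},{"gripper":255,"tx":0.01,"ty":0,"tz":0,"ax":0,"ay":0,"az":0},{"gripper":255,"tx":0,"ty":0,"tz":-0.02,"ax":0,"ay":0,"az":0},{"gripper":255,"tx":0,"ty":0,"tz":-0.03,"ax":0,"ay":0,"az":0},{"gripper":255,"tx":0,"ty":0,"tz":-0.035,"ax":0,"ay":0,"az":0},{"gripper":255,"tx":0,"ty":0,"tz":-0.035,"ax":0,"ay":0,"az":0},{"gripper":255,"tx":0,"ty":0,"tz":-0.03,"ax":0,"ay":0,"az":0},{"gripper":255,"tx":0,"ty":0.035,"tz":0,"ax":0,"ay":0,"az":0},{"gripper":255,"tx":0,"ty":0.05,"tz":0,"ax":0,"ay":0,"az":0},{"gripper":255,"tx":0,"ty":0.055,"tz":0,"ax":0,"ay":0,"az":0},{"gripper":255,"tx":0,"ty":0.055,"tz":0,"ax":0,"ay":0,"az":0},{"gripper":255,"tx":0,"ty":0.055,"tz":0,"ax":0,"ay":0,"az":0},{"gripper":255,"tx":0,"ty":0.05,"tz":0,"ax":0,"ay":0,"az":0},{"gripper":255,"tx":0,"ty":0.045,"tz":0,"ax":0,"ay":0,"az":0},{"gripper":255,"tx":0,"ty":0.03,"tz":0,"ax":0,"ay":0,"az":0},{"gripper":255,"tx":0,"ty":0,"tz":0,"ax":0,"ay":0,"az":0},{"gripper":255,"tx":0,"ty":0,"tz":0,"ax":0,"ay":0,"az":0}]'
```

```text
time_s: 44.75
position: [417.3, -375.8, 11.5]
tool_rot: [-0.001, 0.005, 1.0, 0.001]
force: [-2.7, -0.5, -10.8]
gripper_width: 0.361
grip_force: 62.7
time_s: 47.12
position: [372.0, -1.2, 162.9]
tool_rot: [0.001, 0.005, 1.0, 0.0]
force: [-0.5, -0.7, -2.6]
gripper_width: 0.363
grip_force: 63.6
```

```bash
python3 -m pendant '[{"gripper":255,"tx":0,"ty":0,"tz":0,"ax":0,"ay":0,"az":-0.182},{"gripper":255,"tx":0,"ty":0,"tz":0,"ax":0,"ay":0,"az":-0.182},{"gripper":255,"tx":0,"ty":0,"tz":0,"ax":0,"ay":0,"az":-0.182},{"gripper":255,"tx":0,"ty":0,"tz":0,"ax":0,"ay":0,"az":-0.182},{"gripper":255,"tx":0,"ty":0,"tz":0,"ax":0,"ay":0,"az":-0.182},{"gripper":255,"tx":0,"ty":0,"tz":0,"ax":0,"ay":0,"az":-0.182},{"gripper":255,"tx":0,"ty":0,"tz":0,"ax":0,"ay":0,"az":-0.182},{"gripper":255,"tx":0,"ty":0,"tz":0,"ax":0,"ay":0,"az":-0.182},{"gripper":255,"tx":0,"ty":0,"tz":0,"ax":0,"ay":0,"az":-0.182},{"gripper":255,"tx":0,"ty":0,"tz":0,"ax":0,"ay":0,"az":-0.182},{"gripper":255,"tx":0,"ty":0,"tz":0,"ax":0,"ay":0,"az":-0.182},{"gripper":255,"tx":0,"ty":0,"tz":0,"ax":0,"ay":0,"az":-0.182},{"gripper":255,"tx":0,"ty":0,"tz":0,"ax":0,"ay":0,"az":-0.182},{"gripper":255,"tx":0,"ty":0,"tz":0,"ax":0,"ay":0,"az":-0.182},{"gripper":255,"tx":0,"ty":0,"tz":0,"ax":0,"ay":0,"az":-0.182},{"gripper":255,"tx":0,"ty":0,"tz":0,"ax":0,"ay":0,"az":-0.182},{"gripper":255,"tx":0,"ty":0,"tz":0,"ax":0,"ay":0,"az":-0.185},{"gripper":255,"tx":0,"ty":0,"tz":0,"ax":0,"ay":0,"az":0}]'
python3 -m pendant '[{"gripper":255,"tx":-0.012,"ty":-0.025,"tz":0,"ax":0,"ay":0,"az":0},{"gripper":255,"tx":-0.012,"ty":-0.026,"tz":0,"ax":0,"ay":0,"az":0},{"gripper":255,"tx":-0.012,"ty":-0.026,"tz":0,"ax":0,"ay":0,"az":0},{"gripper":255,"tx":0,"ty":0,"tz":0,"ax":0,"ay":0,"az":0},{"gripper":255,"tx":0,"ty":0,"tz":0.03,"ax":0,"ay":0,"az":0},{"gripper":255,"tx":0,"ty":0,"tz":0.035,"ax":0,"ay":0,"az":0},{"gripper":255,"tx":0,"ty":0,"tz":0.035,"ax":0,"ay":0,"az":0},{"gripper":255,"tx":0,"ty":0,"tz":0.03,"ax":0,"ay":0,"az":0},{"gripper":255,"tx":0,"ty":0,"tz":0.015,"ax":0,"ay":0,"az":0},{"gripper":255,"tx":0,"ty":0,"tz":0,"ax":0,"ay":0,"az":0}]'
python3 - <<'E'
from h import *
f,K,M=cam("wrist"); save(f,"w5.png"); print(r.get_obs()['joints'])
E
```

```text
time_s: 49.38
position: [371.9, -1.8, 162.5]
tool_rot: [0.0, 1.0, -0.029, 0.0]
force: [-0.3, 0.0, -2.4]
gripper_width: 0.363
grip_force: 63.5
time_s: 50.62
position: [340.0, 77.2, 17.0]
tool_rot: [0.001, 1.0, -0.028, -0.0]
force: [0.0, 1.0, -2.1]
gripper_width: 0.361
grip_force: 63.6
[ 8.22635683e-01 -6.82713872e-01 -8.78781250e-01  8.41906915e-04
 -1.37444407e+00  6.92245038e-01]
```

View pics/w5.png

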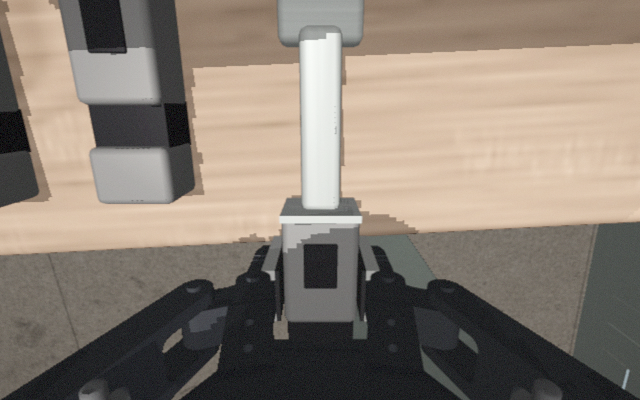

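The paddle tool is lined up at (320,120), with the ball tool's handle to its left at (140,100).

```bash
python3 -m pendant '[{"gripper":255,"tx":0.015,"ty":0,"tz":0,"ax":0,"ay":0,"az":0},{"gripper":255,"tx":0.016,"ty":0,"tz":0,"ax":0,"ay":0,"az":0},{"gripper":255,"tx":0.016,"ty":0,"tz":0,"ax":0,"ay":0,"az":0},{"gripper":255,"tx":0.014,"ty":0,"tz":0.002,"ax":0,"ay":0,"az":0},{"gripper":255,"tx":0,"ty":0,"tz":0.003,"ax":0,"ay":0,"az":0},{"gripper":255,"tx":0,"ty":0,"tz":0,"ax":0,"ay":0,"az":0},{"gripper":100,"tx":0,"ty":0,"tz":0,"ax":0,"ay":0,"az":0},{"gripper":100,"tx":0,"ty":0,"tz":0,"ax":0,"ay":0,"az":0},{"gripper":100,"tx":0,"ty":0,"tz":0,"ax":0,"ay":0,"az":0},{"gripper":100,"tx":-0.02,"ty":0,"tz":0,"ax":0,"ay":0,"az":0},{"gripper":100,"tx":-0.02,"ty":0,"tz":0,"ax":0,"ay":0,"az":0},{"gripper":255,"tx":0,"ty":0,"tz":0,"ax":0,"ay":0,"az":0},{"gripper":255,"tx":0,"ty":0,"tz":0,"ax":0,"ay":0,"az":0},{"gripper":255,"tx":0,"ty":0,"tz":0,"ax":0,"ay":0,"az":0},{"gripper":255,"tx":0,"ty":0,"tz":0,"ax":0,"ay":0,"az":0},{"gripper":255,"tx":0,"ty":0,"tz":0,"ax":0,"ay":0,"az":0}]'
python3 -m pendant '[{"gripper":255,"tx":0.008,"ty":0,"tz":0,"ax":0,"ay":0,"az":0},{"gripper":255,"tx":0.01,"ty":0,"tz":0,"ax":0,"ay":0,"az":0},{"gripper":255,"tx":0.01,"ty":0,"tz":0,"ax":0,"ay":0,"az":0},{"gripper":255,"tx":0.005,"ty":0,"tz":0,"ax":0,"ay":0,"az":0},{"gripper":255,"tx":0,"ty":0,"tz":0,"ax":0,"ay":0,"az":0}]'
```

```text
time_s: 52.68
position: [361.7, 77.3, 13.0]
tool_rot: [-0.0, 1.0, -0.027, 0.0]
force: [-3.4, 2.9, 5.3]
gripper_width: 0.356
grip_force: 60.1
time_s: 53.3
position: [395.1, 74.9, 13.0]
tool_rot: [0.0, 1.0, -0.027, 0.0]
force: [-1.1, -1.2, 5.4]
gripper_width: 0.36
grip_force: 60.1
```

```bash
python3 -m pendant '[{"gripper":100,"tx":0,"ty":0,"tz":0,"ax":0,"ay":0,"az":0},{"gripper":100,"tx":0,"ty":0,"tz":0,"ax":0,"ay":0,"az":0},{"gripper":100,"tx":0,"ty":0,"tz":0,"ax":0,"ay":0,"az":0},{"gripper":100,"tx":0,"ty":0,"tz":-0.03,"ax":0,"ay":0,"az":0},{"gripper":100,"tx":0,"ty":0,"tz":-0.045,"ax":0,"ay":0,"az":0},{"gripper":255,"tx":0,"ty":0,"tz":-0.045,"ax":0,"ay":0,"az":0},{"gripper":255,"tx":0,"ty":0,"tz":-0.05,"ax":0,"ay":0,"az":0},{"gripper":255,"tx":0.012,"ty":0.048,"tz":0,"ax":0,"ay":0,"az":0},{"gripper":255,"tx":0.012,"ty":0.048,"tz":0,"ax":0,"ay":0,"az":0},{"gripper":255,"tx":0.012,"ty":0.048,"tz":0,"ax":0,"ay":0,"az":0},{"gripper":255,"tx":0.012,"ty":0.048,"tz":0,"ax":0,"ay":0,"az":0},{"gripper":255,"tx":0.01,"ty":0.047,"tz":0,"ax":0,"ay":0,"az":0},{"gripper":255,"tx":0,"ty":0,"tz":0,"ax":0,"ay":0,"az":0}]'
python3 -m pendant '[{"gripper":255,"tx":0,"ty":0,"tz":0,"ax":0,"ay":0,"az":0.182},{"gripper":255,"tx":0,"ty":0,"tz":0,"ax":0,"ay":0,"az":0.182},{"gripper":255,"tx":0,"ty":0,"tz":0,"ax":0,"ay":0,"az":0.182},{"gripper":255,"tx":0,"ty":0,"tz":0,"ax":0,"ay":0,"az":0.182},{"gripper":255,"tx":0,"ty":0,"tz":0,"ax":0,"ay":0,"az":0.182},{"gripper":255,"tx":0,"ty":0,"tz":0,"ax":0,"ay":0,"az":0.182},{"gripper":255,"tx":0,"ty":0,"tz":0,"ax":0,"ay":0,"az":0.182},{"gripper":255,"tx":0,"ty":0,"tz":0,"ax":0,"ay":0,"az":0.182},{"gripper":255,"tx":0,"ty":0,"tz":0,"ax":0,"ay":0,"az":0.182},{"gripper":255,"tx":0,"ty":0,"tz":0,"ax":0,"ay":0,"az":0.182},{"gripper":255,"tx":0,"ty":0,"tz":0,"ax":0,"ay":0,"az":0.182},{"gripper":255,"tx":0,"ty":0,"tz":0,"ax":0,"ay":0,"az":0.182},{"gripper":255,"tx":0,"ty":0,"tz":0,"ax":0,"ay":0,"az":0.182},{"gripper":255,"tx":0,"ty":0,"tz":0,"ax":0,"ay":0,"az":0.182},{"gripper":255,"tx":0,"ty":0,"tz":0,"ax":0,"ay":0,"az":0.182},{"gripper":255,"tx":0,"ty":0,"tz":0,"ax":0,"ay":0,"az":0.182},{"gripper":255,"tx":0,"ty":0,"tz":0,"ax":0,"ay":0,"az":0.182},{"gripper":255,"tx":0,"ty":0,"tz":0,"ax":0,"ay":0,"az":0}]'
python3 - <<'E'
from h import *
f,K,M=cam("top"); P=cloud(f,K,M); cv2.imwrite('pics/t3.png',f['img'][130:270,160:480,::-1].repeat(2,0).repeat(2,1))
E
```

```text
time_s: 54.92
position: [438.5, -169.3, 181.6]
tool_rot: [0.0, 1.0, -0.03, -0.001]
force: [0.5, 0.2, -0.2]
gripper_width: -0.003
grip_force: 0.0
time_s: 57.18
position: [439.0, -166.0, 182.3]
tool_rot: [0.0, 0.002, 1.0, 0.0]
force: [-0.4, 0.3, -0.2]
gripper_width: 0.0
grip_force: 0.0
```

View pics/t3.png

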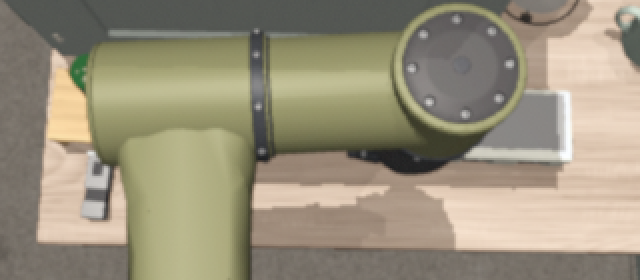

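The arm hides most of this view. Only the bell handle at (97,185) and the dock's right end can be seen. I'll check the arm's clearance to the cabinet before pushing.

```bash
python3 - <<'E'
from h import *
for n in("top","scene"):
    f,K,M=cam(n); P=cloud(f,K,M); im=f["img"].astype(int)
    ol=(im[...,1]-im[...,2]>25)&(P[...,2]>130)&(P[...,0]>200)&(P[...,1]<320)&(abs(im[...,0]-im[...,1])<40)
    p=P[ol]; print(n,len(p),np.percentile(p,[1,50,99],axis=0).round().tolist())
    i=np.argsort(p[:,0])[-5:]; print(p[i].round().tolist())
    c=(P[...,0]>560)&(P[...,2]>150)&(abs(P[...,1]+50)<250)&~ol; q=P[c]; print("cab",np.percentile(q,[1,5,50],axis=0).round().tolist())
E
```

```text
top 17231 [[203.0, -201.0, 538.0], [388.0, 6.0, 564.0], [477.0, 90.0, 582.0]]
[[725.0, -390.0, 236.0], [737.0, -419.0, 212.0], [741.0, -420.0, 204.0], [744.0, -418.0, 194.0], [752.0, -415.0, 182.0]]
cab [[609.0, -287.0, 170.0], [610.0, -268.0, 238.0], [618.0, -51.0, 543.0]]
scene 2350 [[203.0, -212.0, 166.0], [373.0, -9.0, 563.0], [552.0, 201.0, 582.0]]
[[748.0, -415.0, 236.0], [749.0, -417.0, 237.0], [754.0, -412.0, 235.0], [757.0, -409.0, 235.0], [757.0, -403.0, 219.0]]
cab [[609.0, -295.0, 157.0], [610.0, -289.0, 182.0], [619.0, -252.0, 460.0]]
```

```bash
python3 -m pendant '[{"gripper":255,"tx":0,"ty":0,"tz":0.035,"ax":0,"ay":0,"az":0},{"gripper":255,"tx":0,"ty":0,"tz":0.035,"ax":0,"ay":0,"az":0},{"gripper":255,"tx":-0.015,"ty":0,"tz":0,"ax":0,"ay":0,"az":0},{"gripper":255,"tx":-0.01,"ty":0,"tz":0,"ax":0,"ay":0,"az":0},{"gripper":255,"tx":-0.008,"ty":0,"tz":0,"ax":0,"ay":0,"az":0},{"gripper":255,"tx":-0.008,"ty":0,"tz":0,"ax":0,"ay":0,"az":0},{"gripper":255,"tx":-0.008,"ty":0,"tz":0,"ax":0,"ay":0,"az":0},{"gripper":255,"tx":-0.008,"ty":0,"tz":0,"ax":0,"ay":0,"az":0},{"gripper":255,"tx":-0.008,"ty":0,"tz":0,"ax":0,"ay":0,"az":0},{"gripper":255,"tx":0,"ty":0,"tz":0,"ax":0,"ay":0,"az":0}]'
python3 - <<'E'
from h import *
f,K,M=cam("scene"); P=cloud(f,K,M); m=(P[...,2]>95)&(P[...,2]<140)&(P[...,0]>465)&(P[...,0]<580)&(P[...,1]>-190)&(P[...,1]<-140)&(f["img"].sum(-1)<150)
p=P[m]; print(len(p),p.min(0),p.max(0)) if len(p) else print(0)
cv2.imwrite('pics/s3.png',cv2.resize(f['img'][140:320,230:430,::-1],None,fx=3,fy=3))
E
```

```text
time_s: 58.58
position: [504.5, -167.1, 112.0]
tool_rot: [-0.0, 0.003, 1.0, 0.0]
force: [0.9, -0.5, -0.5]
gripper_width: -0.001
grip_force: 0.0
51 [ 497.0072543  -182.50361155  112.27373192] [ 539.65293228 -168.16313148  139.03679147]
```

View pics/s3.png

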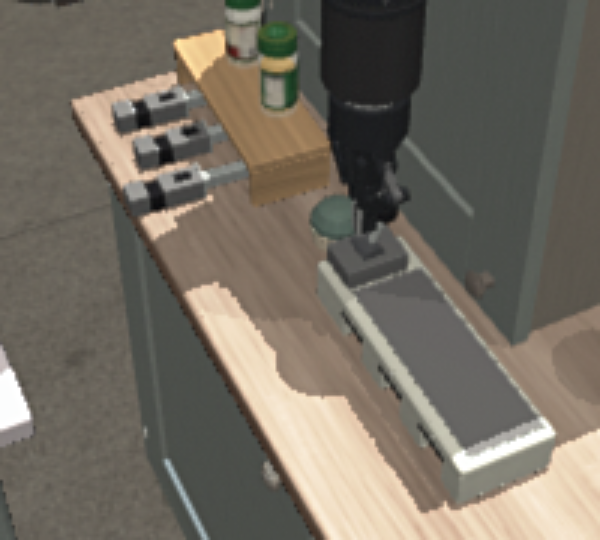

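Scene view: the finger is pushing the lever at (370,235). The three tools are under the riser, but the paddle tool at (190,185) sticks out further than I left it, so it was knocked. I'll finish the lever, then fix that.

```bash
python3 -m pendant '[{"gripper":255,"tx":-0.005,"ty":0,"tz":0,"ax":0,"ay":0,"az":0},{"gripper":255,"tx":-0.004,"ty":0,"tz":0,"ax":0,"ay":0,"az":0},{"gripper":255,"tx":-0.003,"ty":0,"tz":0,"ax":0,"ay":0,"az":0},{"gripper":255,"tx":0,"ty":0,"tz":0,"ax":0,"ay":0,"az":0}]'
```

```text
time_s: 59.12
position: [511.9, -167.3, 111.7]
tool_rot: [-0.005, 0.004, 1.0, 0.0]
force: [-19.2, 4.8, 7.4]
gripper_width: 0.001
grip_force: 9.7
```

```bash
python3 -m pendant '[{"gripper":255,"tx":0.02,"ty":0,"tz":0,"ax":0,"ay":0,"az":0},{"gripper":255,"tx":0.04,"ty":0,"tz":0,"ax":0,"ay":0,"az":0},{"gripper":255,"tx":0,"ty":0,"tz":-0.04,"ax":0,"ay":0,"az":0},{"gripper":255,"tx":0,"ty":0,"tz":-0.045,"ax":0,"ay":0,"az":0},{"gripper":255,"tx":0,"ty":0,"tz":-0.045,"ax":0,"ay":0,"az":0},{"gripper":100,"tx":0.01,"ty":0.045,"tz":0,"ax":0,"ay":0,"az":0},{"gripper":100,"tx":0.01,"ty":0.045,"tz":0,"ax":0,"ay":0,"az":0},{"gripper":100,"tx":0.01,"ty":0.045,"tz":0,"ax":0,"ay":0,"az":0},{"gripper":100,"tx":0.01,"ty":0.045,"tz":0,"ax":0,"ay":0,"az":0},{"gripper":100,"tx":0.01,"ty":0.045,"tz":0,"ax":0,"ay":0,"az":0},{"gripper":100,"tx":0,"ty":0,"tz":0,"ax":0,"ay":0,"az":0},{"gripper":100,"tx":0,"ty":0,"tz":0,"ax":0,"ay":0,"az":0}]'
cat > chk.py <<'E'
from h import *
import sys
f,K,M=cam("wrist"); P=cloud(f,K,M); save(f,sys.argv[1]); x,y,z=P[...,0],P[...,1],P[...,2]
m=(z>12)&(z<36)&(x<462)&(x>300)&(y>10)&(y<300)
n,l,s,_=cv2.connectedComponentsWithStats(m.astype(np.uint8))
for i in range(1,n):
    if s[i,4]>150:
        p=P[l==i]; print(s[i].tolist(),"min",p.min(0).round(1),"max",p.max(0).round(1))
        for h in range(350,470,15):
            q=p[(abs(p[:,0]-h)<4)&(p[:,2]>20)]
            if len(q)>3: print("  ",h,q[:,1].min().round(1),q[:,1].max().round(1),np.median(q[:,2]).round(1))
f,K,M=cam("scene"); P=cloud(f,K,M); m=(P[...,2]>95)&(P[...,2]<140)&(P[...,0]>465)&(P[...,0]<580)&(P[...,1]>-190)&(P[...,1]<-140)
print("lever",P[m].min(0).round(),P[m].max(0).round())
E
python3 chk.py w6.png
```

```text
time_s: 60.62
position: [407.7, 58.7, 242.7]
tool_rot: [0.0, 0.003, 1.0, 0.0]
force: [0.1, -0.1, -0.5]
gripper_width: 0.61
grip_force: 0.0
[319, 104, 34, 112, 2702] min [335.1  58.   13.4] max [462.   94.3  30.9]
   350 62.8 93.3 27.5
   365 62.8 91.8 22.2
   380 60.5 91.8 27.3
   395 59.3 90.9 27.7
   410 59.3 90.1 27.7
   425 58.1 90.2 27.7
   440 65.0 80.4 22.4
   455 65.0 79.4 22.3
[379, 139, 39, 78, 2249] min [373.7 130.8  12.1] max [462.  167.8  30.2]
   380 135.7 167.8 27.5
   395 135.2 166.2 27.2
   410 134.9 165.3 22.2
   425 133.0 165.0 27.4
   440 132.2 164.2 27.8
   455 131.4 162.7 27.2
[442, 140, 46, 77, 2389] min [374.5 207.2  12. ] max [462.  245.   30.6]
   380 213.1 245.0 27.3
   395 212.4 243.9 27.3
   410 212.0 243.1 22.2
   425 210.0 241.8 27.4
   440 209.0 240.6 27.7
   455 208.1 239.4 27.3
lever [ 517. -179.   95.] [ 548. -155.  131.]
```

View pics/w6.png

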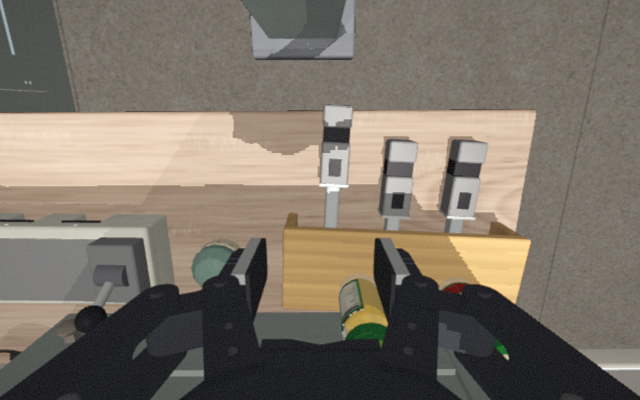

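The lever is over to the back, its ball at (92,320). The paddle tool (335,150) was knocked about 35 mm outward and still points straight; the other two are in place. I'll push it back in.

```bash
python3 -m pendant '[{"gripper":100,"tx":0.023,"ty":0.009,"tz":0,"ax":0,"ay":0,"az":0},{"gripper":100,"tx":0.023,"ty":0.0095,"tz":0,"ax":0,"ay":0,"az":0.044},{"gripper":100,"tx":0,"ty":0,"tz":0.04,"ax":0,"ay":0,"az":0},{"gripper":100,"tx":0,"ty":0,"tz":0.045,"ax":0,"ay":0,"az":0},{"gripper":100,"tx":0,"ty":0,"tz":0.045,"ax":0,"ay":0,"az":0},{"gripper":100,"tx":0,"ty":0,"tz":0.045,"ax":0,"ay":0,"az":0},{"gripper":100,"tx":0,"ty":0,"tz":0.03,"ax":0,"ay":0,"az":0},{"gripper":100,"tx":0,"ty":0,"tz":0.024,"ax":0,"ay":0,"az":0},{"gripper":100,"tx":0,"ty":0,"tz":0,"ax":0,"ay":0,"az":0},{"gripper":255,"tx":0,"ty":0,"tz":0,"ax":0,"ay":0,"az":0},{"gripper":255,"tx":0,"ty":0,"tz":0,"ax":0,"ay":0,"az":0},{"gripper":255,"tx":0,"ty":0,"tz":0,"ax":0,"ay":0,"az":0},{"gripper":255,"tx":0,"ty":0,"tz":0,"ax":0,"ay":0,"az":0},{"gripper":255,"tx":0,"ty":0,"tz":0,"ax":0,"ay":0,"az":0}]'
python3 -m pendant '[{"gripper":255,"tx":-0.008,"ty":0,"tz":0,"ax":0,"ay":0,"az":0},{"gripper":255,"tx":-0.01,"ty":0,"tz":0,"ax":0,"ay":0,"az":0},{"gripper":255,"tx":-0.01,"ty":0,"tz":0,"ax":0,"ay":0,"az":0},{"gripper":255,"tx":-0.006,"ty":0,"tz":0,"ax":0,"ay":0,"az":0},{"gripper":255,"tx":0,"ty":0,"tz":0,"ax":0,"ay":0,"az":0}]'
```

```text
time_s: 62.48
position: [362.6, 77.5, 15.0]
tool_rot: [0.001, 0.025, 1.0, 0.0]
force: [-0.4, -1.8, 6.0]
gripper_width: 0.358
grip_force: 60.1
time_s: 63.1
position: [396.6, 76.0, 15.0]
tool_rot: [0.001, 0.025, 1.0, 0.0]
force: [-1.9, 0.2, 8.2]
gripper_width: 0.356
grip_force: 60.2
```

```bash
python3 -m pendant '[{"gripper":100,"tx":0,"ty":0,"tz":0,"ax":0,"ay":0,"az":0},{"gripper":100,"tx":0,"ty":0,"tz":0,"ax":0,"ay":0,"az":0},{"gripper":100,"tx":0,"ty":0,"tz":0,"ax":0,"ay":0,"az":0},{"gripper":100,"tx":0,"ty":0,"tz":-0.03,"ax":0,"ay":0,"az":0},{"gripper":100,"tx":0,"ty":0,"tz":-0.05,"ax":0,"ay":0,"az":0},{"gripper":100,"tx":0,"ty":0,"tz":-0.05,"ax":0,"ay":0,"az":0},{"gripper":100,"tx":0,"ty":0,"tz":-0.05,"ax":0,"ay":0,"az":0},{"gripper":100,"tx":0,"ty":0,"tz":-0.05,"ax":0,"ay":0,"az":0},{"gripper":100,"tx":0,"ty":0,"tz":0,"ax":0,"ay":0,"az":0},{"gripper":100,"tx":0,"ty":0,"tz":0,"ax":0,"ay":0,"az":0}]'
python3 chk.py w7.png
```

```text
time_s: 64.35
position: [395.3, 75.8, 242.5]
tool_rot: [-0.0, 0.025, 1.0, -0.0]
force: [0.3, 0.7, -0.6]
gripper_width: 0.608
grip_force: 0.0
[306, 147, 29, 79, 2127] min [368.9  56.4  12.4] max [462.   93.1  30.6]
   380 61.2 91.8 27.6
   395 61.2 91.3 22.6
   410 59.2 90.6 25.2
   425 58.3 90.1 27.3
   440 57.4 89.6 27.8
   455 56.4 88.8 27.5
[430, 146, 41, 76, 2331] min [374.7 207.3  12. ] max [462.  245.2  30.4]
   380 213.1 245.2 27.3
   395 212.2 243.9 27.2
   410 211.8 242.9 21.9
   425 210.1 241.9 27.3
   440 209.2 240.6 27.8
   455 208.2 240.1 27.2
[367, 148, 34, 77, 2196] min [373.8 131.   12. ] max [461.9 167.1  30.2]
   380 135.6 167.1 27.4
   395 134.9 166.2 27.3
   410 134.8 164.9 22.0
   425 133.1 165.7 27.4
   440 132.3 164.8 27.8
   455 131.8 163.9 27.2
lever [ 519. -178.   96.] [ 547. -156.  131.]
```

View pics/w7.png

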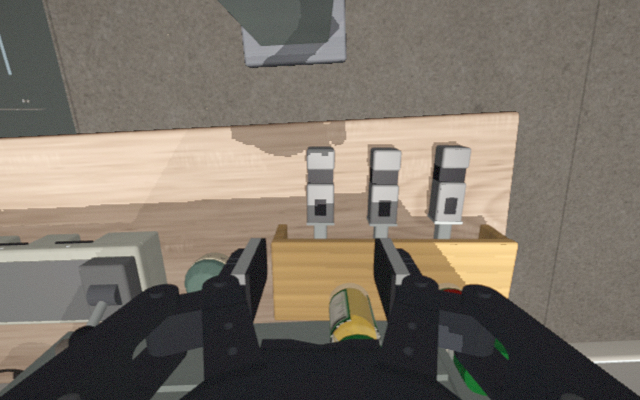

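All three tools lie side by side, straight, with their heads about 80 mm in: handles at (320,185), (384,185) and (450,185). The lever is off.

```bash
python3 -c "
from plant import r
print(r.close_job())"
```

```text
the job is handed in; nothing more can be done
None
```

I've handed the job in, but the hand-in gave back no verdict: all three tools lie flat, side by side under the riser with heads about 80 mm in, the lever is pushed over to off, and nothing else looked moved in the last pictures. The paddle tool was knocked about 35 mm out along the way, and I pushed it back in before finishing.

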